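Load and start the plate feeder

ROBOT

A 6-joint arm with a two-finger parallel gripper is mounted at the origin on the work surface; the furniture and walls round the work are solid. World frame = base frame: x ahead of the robot, y to its left, z up, the work surface at z = 0. Lengths are in m, angles in rad, forces in N, time in s.
With the tool pointing down it reaches from about 0.3 to 0.775 m from the base axis. Payload 14.6 kg.
Tool frame: the origin (TCP) lies midway between the tips of the shut fingers; the grasp point (between the pads) lies 19 mm behind it (grasp_offset is the distance from the TCP to the grasp point, in m); z points along the fingers, y is the line along which they close (so a half turn about z gives the same grasp; the last joint's range is limited). The gripper opens to 94 mm and grips with 3 to 60 N. Pads are 16 mm wide; open, the fingers measure 119 mm over their backs; the gripper's body (75 mm by 177 mm) begins 78 mm behind the grasp point.
Start: joints at [-1.292, 0.3, 1.521, -0, 1.321, -0.067], TCP at [0.186, -0.517, 0.205] pointing down, gripper open.
Joint ranges: [-3.03, 3.03], [-0.79, 2.21], [0.23, 2.52], [-1.04, 4.18], [0, 3.07], [-2.55, 2.55]. Speed limits (rad/s): [2.22, 2.22, 2.57, 3.14, 3.14, 3.14].

INTERFACE

Orientations are given as [roll, pitch, yaw] about the fixed x, y, z axes, in that order (R = Rz(yaw) Ry(pitch) Rx(roll)).
In Python, from station import * gives the robot as it stands. The module is installed in compiled form; this text tells all that it offers.
- The arm moves only by the tool send_rows, never from a script. Its argument "rows" is a list of rows, each an object of numbers: "dx", "dy", "dz": the shift along the tool's x, y, z in mm; "roll": the turn about the tool's z in degrees; "jaw": the closure, from -1 (fully open) to 1 (shut). In form: [{"dx": .., "dy": .., "dz": .., "roll": .., "jaw": ..}, ...]. A call has 1 to 12 rows; each row shifts and turns the commanded pose from where the row before left it, along the tool's axes as they then stand; what a row does not reach is not made up. A row lasts 1/12 s, in which the tool goes at most 41.7 mm and 7.16 degrees, less where a joint would pass 70% of its speed; a pose out of reach is approached as far as the arm can. A call is refused whole if a number of a shift passes 41.7 or a number of a turn 7.16, either way. A call with a gripper value outside its range is refused whole. The fingers move at their own pace and stop on an object; "force" is the grip in N (left out, the last holds). Time passes only in rows, so rows that do not move let the fingers close. It gives the time, the measured TCP pose, the force, the opening and the grip force at its end, in the units of the state.
- get_obs(): the state, without advancing time (a new reading comes with each control period).
- camera(name): name is "side" or "top" or "wrist"; returns a dict with "frame" (400x640x3 uint8, red, green, blue), "z_map" (400x640 float32, m along the optical axis (not along the pixel's ray), 0 where there is no reading), "camera_matrix" (3x3 intrinsics, pixels), "rvec" (rotation vector, rad) and "tvec" (3), from world to camera coordinates, as OpenCV has them. Camera axes: x right, y down, z forward; pixel columns grow to the right and rows downward; lengths in m; the calibration is good to about 2 mm. A picture is of the moment at which its call begins.
- hand_in(): hands the job in; it is judged then, once.
The state is a dict: "time_s": time; "qpos": joint angles; "joint_vel": joint speeds; "tau": joint torques, N m; "ee_pos": TCP position; "eef_rot": TCP orientation; "force": force on the tool from outside, world axes, zero at the start; "moment": the same for the moment, N m; "grip_width": finger opening in m; "grip_force": force on a finger pad.
Only numpy, scipy, OpenCV 4.12 (cv2) and the standard library are available. Lean on these libraries where they do the work, as an engineer would, in place of code of your own. Each camera call takes 0.05 s, during which the arm holds its last target. There are 200 camera calls.

TASK

Get the plate feeder ready to run: first turn its feed lever to the stop mark (the one nearest the gate) and take the roll of black tape off the platen and lay it flat on the free bench well clear of the feeder and its gate, then lay every blank plate that is on the bench in one square pile on the platen inside the bay, each flush with the platen's edges. Then push the gate shut until its latch snaps in, and last turn the feed lever to the middle mark. Leave the other things on the bench alone.

Things in the scene. Friction and masses are not known exactly. Their poses are not given: they have to be found in the camera images.
- feeder: the feeder, a fixed grey machine 270 x 170 mm with an open-topped bay. Origin on the bench under the platen's centre; z up, x from the front (lever) to the back wall, y to the open side with the gate. Bay floor 10 mm up; inside of front and back walls at x = -78 and +78 mm; the back wall reaches 76 mm, the front wall 50 mm above the bench; the outlet side (-y) has no wall
- platen_top (a point): centre of the upper face of the platen, the fixed aluminium block in the middle of the bay, 46 mm along the feeder's x and 64 mm along its y, top face 15 mm above the bench. Axes as feeder
- plate0_mid (a point): centre of a loose blank plate of dark steel, 46 x 64 x 10 mm, 80 g, square-edged with four small brass inserts; lies flat at the start (centre 5 mm up) in the patch of bench x 0.44 to 0.59, y 0.03 to 0.25 m, right of a parts tray whose edge is at y = 0.275. Axes: x along the 46 mm side, y along the 64 mm side, z up. All are alike, any order will do; 3 or 4 are present, the others absent (None)
- plate1_mid (a point): centre of a loose blank plate of dark steel, 46 x 64 x 10 mm, 80 g, square-edged with four small brass inserts; lies flat at the start (centre 5 mm up) in the patch of bench x 0.44 to 0.59, y 0.03 to 0.25 m, right of a parts tray whose edge is at y = 0.275. Axes: x along the 46 mm side, y along the 64 mm side, z up. All are alike, any order will do; 3 or 4 are present, the others absent (None)
- plate2_mid (a point): centre of a loose blank plate of dark steel, 46 x 64 x 10 mm, 80 g, square-edged with four small brass inserts; lies flat at the start (centre 5 mm up) in the patch of bench x 0.44 to 0.59, y 0.03 to 0.25 m, right of a parts tray whose edge is at y = 0.275. Axes: x along the 46 mm side, y along the 64 mm side, z up. All are alike, any order will do; 3 or 4 are present, the others absent (None)
- plate3_mid (a point): centre of a loose blank plate of dark steel, 46 x 64 x 10 mm, 80 g, square-edged with four small brass inserts; lies flat at the start (centre 5 mm up) in the patch of bench x 0.44 to 0.59, y 0.03 to 0.25 m, right of a parts tray whose edge is at y = 0.275. Axes: x along the 46 mm side, y along the 64 mm side, z up. All are alike, any order will do; 3 or 4 are present, the others absent (None)
- plate4_mid (a point): centre of a loose blank plate of dark steel, 46 x 64 x 10 mm, 80 g, square-edged with four small brass inserts; lies flat at the start (centre 5 mm up) in the patch of bench x 0.44 to 0.59, y 0.03 to 0.25 m, right of a parts tray whose edge is at y = 0.275. Axes: x along the 46 mm side, y along the 64 mm side, z up. All are alike, any order will do; 3 or 4 are present, the others absent (None)
- gate (a joint): angle of the feeder's gate about its upright hinge, rad: 0 is fully shut, it grows as the gate swings open, away from the bay; starts 0.6 to 1.2. It stays where it is left; pushing it at the buffer to ride the latch over the strike takes up to about 10 N
- gate_hinge (a point): point on the gate's upright hinge line, at the front end of the open side, 45 mm above the bench. Axes as feeder (they do not turn with the gate). Seen from above, the shut gate runs from here 140 mm along +x; at angle q it runs along (cos q, sin q) in these axes. The panel is 6 mm thick, its middle plane passes through the hinge, it reaches from 16 to 74 mm above the bench
- gate_pad (a point): centre of the outer face of the black rubber push buffer (30 mm wide, 40 mm high) on the gate's outer side, 100 mm from the hinge, 49 mm above the bench; it turns with the gate: x runs along the gate away from the hinge, y points outward (away from the bay; push towards -y). The face lies 25 mm outward of the gate's middle plane
- bolt (a joint): how far the latch bolt in the gate's free end is pressed in against its spring, m: 0 sticks fully out, about 0.005 while it rides over the strike and back at 0 once it has snapped in behind the strike (at a gate angle of about 0.015 rad)
- feed_lever (a joint): angle of the feed lever on the low box in front of the bay, rad, counter-clockwise from above: 0 at the stop mark (pointing to the gate side, feeder's +y; end stop), 0.785 at the middle mark, 1.571 at the full mark (pointing away from the bay, -x; end stop). Starts 0.9 to 1.5, stays where left; about 1 N at the knob moves it. Three white lines on the box are the marks
- lever_pivot (a point): the lever's upright turning axis, 36 mm above the bench. Axes as feeder
- lever_knob (a point): middle of the lever's upright round black knob, 16 to 18 mm thick, 60 mm from the pivot, this point 66 mm above the bench; the knob reaches from 46 to 80 mm above the bench
- tape_mid (a point): centre of a roll of black tape, a disc 66 mm across and 19 mm high (with a short loose end on its +y side), 60 g; at the start it lies flat on the platen. Axes: z up; grip it along its x
- spool_mid (a point): bystander: centre of a small spool of solder wire standing upright among the plates, 55 mm across, 33 mm high; leave it alone
- hex_key_5: bystander: black hex key lying flat, 88 x 28 mm, 5 mm thick; leave it alone
Not all that is in view belongs to the job. Leave any pink look-alike of the part that bears plate0_mid alone.

How it is judged:
On the way, in this order (a step that is already met when the one before it is completed fails the run):
1. the feed lever is at the stop mark (within 0.15 rad) (value of joint feed_lever between -0.1 and 0.15 rad), for 0.2 s.
2. the tape lies flat on the bench over 20 cm from the platen; every plate lies let go in the pile on the platen (within 6 mm each way and 0.12 rad); the lever is still at stop (all of step 1 and x of plate0_mid in the frame of platen_top between -0.006 and 0.006 m and y of plate0_mid in the frame of platen_top between -0.006 and 0.006 m and z of plate0_mid in the frame of platen_top between 0.002 and 0.049 m and angle between each of plate0_mid, plate1_mid, plate2_mid, plate3_mid, plate4_mid's own z axis and vertical below 0.08 rad and angle between the y axis of each of plate0_mid, plate1_mid, plate2_mid, plate3_mid, plate4_mid and the y axis of platen_top, either way round below 0.12 rad and linear speed of each of plate0, plate1, plate2, plate3, plate4 below 0.02 m/s and contact force between each of plate0, plate1, plate2, plate3, plate4 and the fingers below 0.05 N and x of plate1_mid in the frame of platen_top between -0.006 and 0.006 m and y of plate1_mid in the frame of platen_top between -0.006 and 0.006 m and z of plate1_mid in the frame of platen_top between 0.002 and 0.049 m and x of plate2_mid in the frame of platen_top between -0.006 and 0.006 m and y of plate2_mid in the frame of platen_top between -0.006 and 0.006 m and z of plate2_mid in the frame of platen_top between 0.002 and 0.049 m and x of plate3_mid in the frame of platen_top between -0.006 and 0.006 m and y of plate3_mid in the frame of platen_top between -0.006 and 0.006 m and z of plate3_mid in the frame of platen_top between 0.002 and 0.049 m and x of plate4_mid in the frame of platen_top between -0.006 and 0.006 m and y of plate4_mid in the frame of platen_top between -0.006 and 0.006 m and z of plate4_mid in the frame of platen_top between 0.002 and 0.049 m and height (world z) of tape_mid below 0.02 m and angle between tape_mid's own z axis and vertical below 0.1 rad and horizontal distance between tape_mid and platen_top above 0.2 m), for 0.3 s.
3. the gate is latched shut (gate angle under 0.035 rad, bolt sprung out) with the lever still at stop (all of step 1 and value of joint gate below 0.035 rad and value of joint bolt below 0.002 m), for 0.2 s.
4. the feed lever is at the middle mark (within 0.13 rad) (value of joint feed_lever between 0.655 and 0.915 rad), for 0.2 s.
At the end, for the whole second after the job is handed in: Every plate lies at rest in one pile, centred on the platen within 6 mm along both sides and square within 0.12 rad; the tape lies flat on the bench over 0.2 m from it; gate shut (under 0.035 rad) with the bolt sprung out (under 2 mm pressed in); feed lever at the middle mark, 0.785 +- 0.13 rad (all of step 4 and x of plate0_mid in the frame of platen_top between -0.006 and 0.006 m and y of plate0_mid in the frame of platen_top between -0.006 and 0.006 m and z of plate0_mid in the frame of platen_top between 0.002 and 0.049 m and angle between each of plate0_mid, plate1_mid, plate2_mid, plate3_mid, plate4_mid's own z axis and vertical below 0.08 rad and angle between the y axis of each of plate0_mid, plate1_mid, plate2_mid, plate3_mid, plate4_mid and the y axis of platen_top, either way round below 0.12 rad and linear speed of each of plate0, plate1, plate2, plate3, plate4 below 0.02 m/s and contact force between each of plate0, plate1, plate2, plate3, plate4 and the fingers below 0.05 N and x of plate1_mid in the frame of platen_top between -0.006 and 0.006 m and y of plate1_mid in the frame of platen_top between -0.006 and 0.006 m and z of plate1_mid in the frame of platen_top between 0.002 and 0.049 m and x of plate2_mid in the frame of platen_top between -0.006 and 0.006 m and y of plate2_mid in the frame of platen_top between -0.006 and 0.006 m and z of plate2_mid in the frame of platen_top between 0.002 and 0.049 m and x of plate3_mid in the frame of platen_top between -0.006 and 0.006 m and y of plate3_mid in the frame of platen_top between -0.006 and 0.006 m and z of plate3_mid in the frame of platen_top between 0.002 and 0.049 m and x of plate4_mid in the frame of platen_top between -0.006 and 0.006 m and y of plate4_mid in the frame of platen_top between -0.006 and 0.006 m and z of plate4_mid in the frame of platen_top between 0.002 and 0.049 m and height (world z) of tape_mid below 0.02 m and angle between tape_mid's own z axis and vertical below 0.1 rad and horizontal distance between tape_mid and platen_top above 0.2 m and value of joint gate below 0.035 rad and value of joint bolt below 0.002 m and velocity of joint feed_lever below 0.05 rad/s); the robot touches nothing.
It fails at once if a bystander (solder spool or hex key) is moved more than 4 cm (distance of any of spool_mid, hex_key_5 from where it was at the start of the episode above 0.04 m).
Of plate0, plate1, plate2, plate3, plate4 only 3 to 4 are there at a start; the rules pass over those that are not, and their reading is None.
At some moment in a run one of plate0, plate1, plate2, plate3, plate4 may be knocked a few centimetres aside while the robot is not near it.
Once in a run the grip may slacken for a moment while it holds something.
It also fails if it takes over 210 s, if anything falls off the work surface, if the arm or the gripper's body presses on something with over 40 N, if the wrist force passes 120 N, or if a joint passes its speed limit or range.

## Working session

There is one attempt and no reset: what is moved stays moved. The work goes in short steps, Python scripts to look and compute and a tool call to move; the robot and the scene stay as the last step left them, time stands still between calls to the robot, and variables do not carry over. Pictures are saved under pics/ and viewed, at most 14 in all, crops included, and the job is handed in when it is done.

Besides the shell and the picture viewer there is one more tool, called after "Emit:" in YAML: its name, and indented under it one key for each argument. send_rows: Moves the arm, as the interface text tells. Its arguments: {"type":"object","properties":{"rows":{"type":"array"},"force":{"type":"number"}},"required":["rows"]}

```bash
mkdir -p pics
cat > h.py <<'E'
import numpy as np, cv2
from station import *
def cam(n):
    c=camera(n); R=cv2.Rodrigues(np.array(c["rvec"],float))[0]; t=np.array(c["tvec"],float).ravel()
    c["R"]=R;c["t"]=t;c["K"]=np.array(c["camera_matrix"],float);return c
def ray(c,uv,z):
    uv=np.atleast_2d(np.array(uv,float)); d=np.c_[uv,np.ones(len(uv))]@np.linalg.inv(c["K"]).T@c["R"]
    o=-c["R"].T@c["t"]; s=(z-o[2])/d[:,2]; return o+d*s[:,None]
def proj(c,p):
    q=np.atleast_2d(p)@c["R"].T+c["t"]; q=q@c["K"].T; return q[:,:2]/q[:,2:]
def cloud(c):
    v,u=np.mgrid[:400,:640]; z=c["z_map"].astype(float)
    p=np.stack([(u-c["K"][0,2])/c["K"][0,0]*z,(v-c["K"][1,2])/c["K"][1,1]*z,z],-1)
    w=(p-c["t"])@c["R"]; w[z==0]=np.nan; return w
def save(n,im,s=1):
    cv2.imwrite("pics/"+n+".png",cv2.resize(im[...,::-1],None,fx=s,fy=s,interpolation=cv2.INTER_CUBIC))
E
python3 - <<'E'
from h import *
o=get_obs();print({k:np.round(v,3) for k,v in o.items()})
for n in("top","side"):
    c=cam(n);save(n+"0",c["frame"],1.25);np.savez(n+"0.npz",**{k:c[k] for k in("frame","z_map","K","R","t")})
    print(n,-c["R"].T@c["t"],c["K"][0,0],c["R"].round(2).tolist())
E
```

```text
{'time_s': np.float64(0.0), 'qpos': array([-1.292,  0.3  ,  1.522,  0.   ,  1.321, -0.067]), 'joint_vel': array([ 0.001,  0.   , -0.   ,  0.001,  0.001,  0.001]), 'tau': array([ 4.0000e-03, -5.3180e+01, -3.5273e+01,  7.1000e-02,  2.4000e-02,
       -0.0000e+00]), 'ee_pos': array([ 0.186, -0.517,  0.205]), 'eef_rot': array([-3.14 , -0.   ,  0.346]), 'force': array([ 0.397, -0.394,  0.021]), 'moment': array([-0.026,  0.01 ,  0.033]), 'grip_force': np.float64(0.0), 'grip_width': np.float64(0.094)}
top [ 0.32816952 -0.02037964  1.17452025] 510.7256359998946 [[-0.01, -1.0, 0.03], [-0.99, 0.01, -0.13], [0.13, -0.03, -0.99]]
side [ 0.28916291 -0.73232621  0.67308862] 408.902992700576 [[0.97, -0.26, 0.02], [-0.15, -0.61, -0.78], [0.21, 0.75, -0.63]]
```

View pics/top0.png

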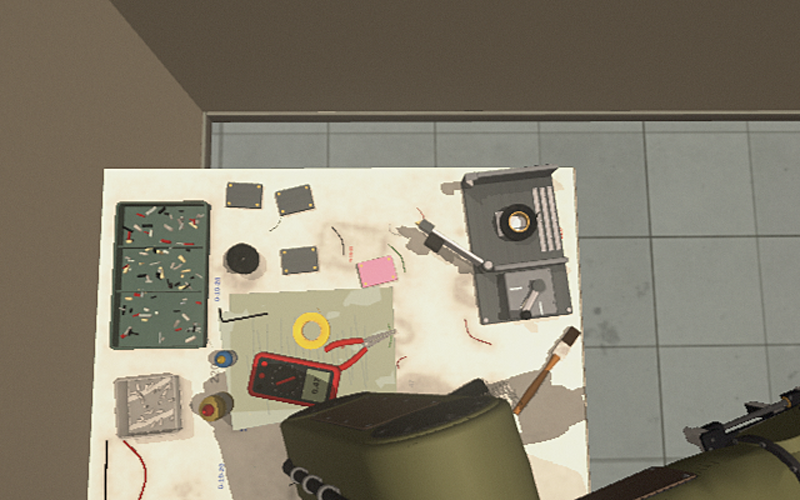

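View pics/side0.png

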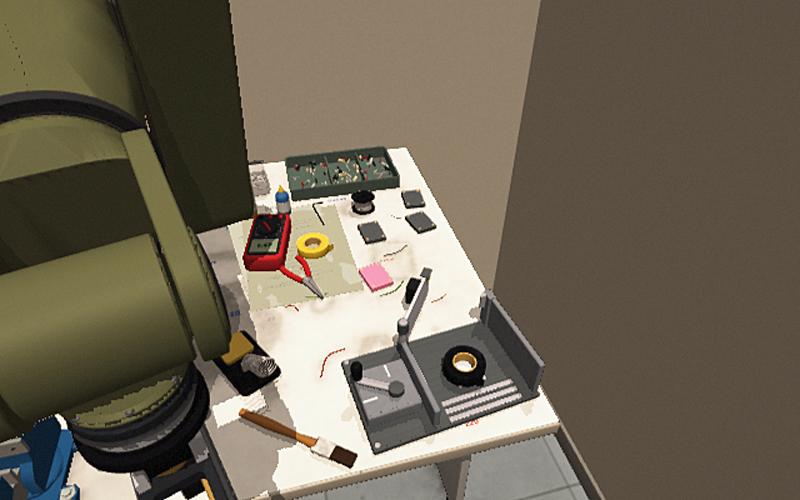

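The black tape roll is at (518,222) on the platen; the yellow roll at (311,330) is not the job. The plates are at (244,195), (294,199) and (299,260). The pink look-alike at (377,271) and the spool at (242,258) stay put. The gate runs (488,265)→(420,228), and the lever pivots at about (525,312) with its knob at (538,285).

```bash
cat > m1.py <<'E'
from h import *
d=np.load("top0.npz");c={k:d[k] for k in d.files};w=cloud(c);f=c["frame"]
hsv=cv2.cvtColor(f,cv2.COLOR_RGB2HSV)
x,y,z=w[...,0],w[...,1],w[...,2]
# plates
m=((hsv[...,2]<130)&(x>.42)&(x<.62)&(y>.0)&(y<.27)&(z>.003)&(z<.02)).astype(np.uint8)
m=cv2.morphologyEx(m,cv2.MORPH_OPEN,np.ones((3,3)))
for q in cv2.findContours(m,cv2.RETR_EXTERNAL,cv2.CHAIN_APPROX_NONE)[0]:
    if cv2.contourArea(q)<80: continue
    W=ray(c,q[:,0,:],.010)[:,:2].astype(np.float32)*1000
    r=cv2.minAreaRect(W);b=cv2.boxPoints(r);e=b[1]-b[0];e2=b[2]-b[1]
    if np.hypot(*e2)>np.hypot(*e):e=e2
    print("plate",np.round(r[0]),np.round(r[1]),"long-axis deg",round(np.degrees(np.arctan2(e[1],e[0]))%180,1), np.mean(q[:,0,:],0))
# feeder heights
for lo,hi,n in((.072,.08,"wall76"),(.046,.054,"wall50")):
    m=((z>lo)&(z<hi)&(y<-.1)&(x>.3)&(y>-.5)).astype(np.uint8)
    for q in cv2.findContours(m,cv2.RETR_EXTERNAL,cv2.CHAIN_APPROX_NONE)[0]:
        if cv2.contourArea(q)<10: continue
        W=ray(c,q[:,0,:],(lo+hi)/2)[:,:2].astype(np.float32)*1000
        r=cv2.minAreaRect(W);print(n,np.round(r[0]),np.round(r[1]),round(r[2],1),np.round(np.mean(q[:,0,:],0)))
s=f[110:280,320:480];save("crop1",s,3.5)
zz=z[110:280,320:480];print(np.nanmax(zz))
E
python3 m1.py
```

```text
plate [455. 134.] [45. 63.] long-axis deg 95.2 [239.53012048 207.97590361]
plate [568. 144.] [46. 62.] long-axis deg 101.1 [235.4875 159.875 ]
plate [577. 237.] [64. 42.] long-axis deg 89.6 [194.80246914 156.24691358]
wall76 [ 348. -266.] [10. 15.] 43.8 [421. 252.]
wall76 [ 437. -199.] [18. 15.] 89.4 [389. 211.]
wall76 [ 474. -142.] [109.  13.] 52.9 [362. 194.]
wall76 [ 597. -247.] [ 23. 167.] 6.0 [407. 137.]
wall50 [ 387. -281.] [22. 61.] 51.8 [426. 236.]
wall50 [ 441. -281.] [ 10. 136.] 6.3 [424. 211.]
0.08454004205006242
```

View pics/crop1.png

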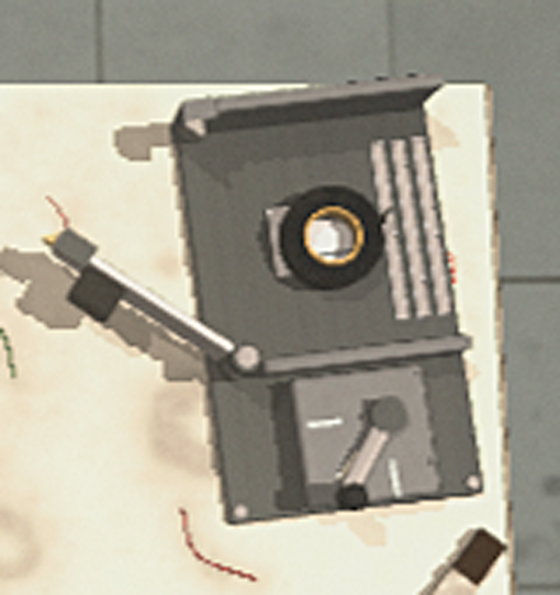

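Emit:
send_rows:
  rows:
    - {"roll": -7, "dz": -14, "jaw": -1}
    - {"roll": -7, "dz": -14, "jaw": -1}
    - {"roll": -7, "dz": -14, "jaw": -1}
    - {"roll": -7, "dz": -14, "jaw": -1}
    - {"roll": -7, "dz": -14, "jaw": -1}
    - {"roll": -7, "dz": -14, "jaw": -1}
    - {"roll": -7, "dz": -14, "jaw": -1}
    - {"roll": -7, "dz": -14, "jaw": -1}
    - {"roll": -7, "dz": -14, "jaw": -1}
    - {"roll": -7, "dz": -14, "jaw": -1}
    - {"roll": -6, "dz": -14, "jaw": -1}
    - {"jaw": -1}

```text
invalid input at $.rows[0]: expected keys dx, dy, dz, roll, jaw
```

```bash
cat >> h.py <<'E'
def go(x,y,z,yaw=None):
    "mm, deg -> tool dx,dy,dz (at present yaw), roll"
    o=get_obs();p=np.array(o["ee_pos"])*1000;a=o["eef_rot"][2]
    d=np.array([x,y,z])-p
    print("dx %.1f dy %.1f dz %.1f"%(d[0]*np.cos(a)+d[1]*np.sin(a),d[0]*np.sin(a)-d[1]*np.cos(a),-d[2]),"roll",None if yaw is None else round((np.degrees(a)-yaw+180)%360-180,1),"| at",p.round(1),round(np.degrees(a),1))
E
python3 -c "
from h import *
go(380,-230,360,96)"
```

```text
dx 279.5 dy -204.6 dz -155.0 roll -76.2 | at [ 186.4 -517.2  205. ] 19.8
```

Emit:
send_rows:
  rows:
    - {"dx": 23.3, "dy": -17, "dz": -13, "roll": 0, "jaw": -1}
    - {"dx": 23.3, "dy": -17, "dz": -13, "roll": 0, "jaw": -1}
    - {"dx": 23.3, "dy": -17, "dz": -13, "roll": 0, "jaw": -1}
    - {"dx": 23.3, "dy": -17, "dz": -13, "roll": 0, "jaw": -1}
    - {"dx": 23.3, "dy": -17, "dz": -13, "roll": 0, "jaw": -1}
    - {"dx": 23.3, "dy": -17, "dz": -13, "roll": 0, "jaw": -1}
    - {"dx": 23.3, "dy": -17, "dz": -13, "roll": 0, "jaw": -1}
    - {"dx": 23.3, "dy": -17, "dz": -13, "roll": 0, "jaw": -1}
    - {"dx": 23.3, "dy": -17, "dz": -13, "roll": 0, "jaw": -1}
    - {"dx": 23.3, "dy": -17, "dz": -13, "roll": 0, "jaw": -1}
    - {"dx": 23.3, "dy": -17, "dz": -13, "roll": 0, "jaw": -1}
    - {"dx": 23.3, "dy": -17, "dz": -13, "roll": 0, "jaw": -1}

```text
time_s: 1.1
ee_pos: [0.3808, -0.2293, 0.362]
eef_rot: [-3.141, 0.0, 0.346]
force: [-0.5, -0.7, -0.6]
grip_width: 0.0941
grip_force: 0.0
```

Emit:
send_rows:
  rows:
    - {"dx": 0, "dy": 0, "dz": 0, "roll": -7, "jaw": -1}
    - {"dx": 0, "dy": 0, "dz": 0, "roll": -7, "jaw": -1}
    - {"dx": 0, "dy": 0, "dz": 0, "roll": -7, "jaw": -1}
    - {"dx": 0, "dy": 0, "dz": 0, "roll": -7, "jaw": -1}
    - {"dx": 0, "dy": 0, "dz": 0, "roll": -7, "jaw": -1}
    - {"dx": 0, "dy": 0, "dz": 0, "roll": -7, "jaw": -1}
    - {"dx": 0, "dy": 0, "dz": 0, "roll": -7, "jaw": -1}
    - {"dx": 0, "dy": 0, "dz": 0, "roll": -7, "jaw": -1}
    - {"dx": 0, "dy": 0, "dz": 0, "roll": -7, "jaw": -1}
    - {"dx": 0, "dy": 0, "dz": 0, "roll": -7, "jaw": -1}
    - {"dx": 0, "dy": 0, "dz": 0, "roll": -6.2, "jaw": -1}
    - {"dx": 0, "dy": 0, "dz": 0, "roll": 0, "jaw": -1}

```text
time_s: 2.1
ee_pos: [0.3802, -0.2307, 0.3612]
eef_rot: [-3.141, -0.0, 1.681]
force: [-0.1, 0.2, 0.4]
grip_width: 0.0943
grip_force: 0.0
```

Run:
```python
from h import *
go(380,-230,360,96)
c=cam("wrist");save("w1",c["frame"],1.25);np.savez("w1.npz",**{k:c[k] for k in("frame","z_map","K","R","t")})
print(-c["R"].T@c["t"],c["K"][0,0])
```

```text
dx 0.7 dy -0.2 dz 1.2 roll 0.3 | at [ 380.2 -230.7  361.2] 96.3
[ 0.37195062 -0.15608543  0.53983329] 312.7761863372049
```

View pics/w1.png

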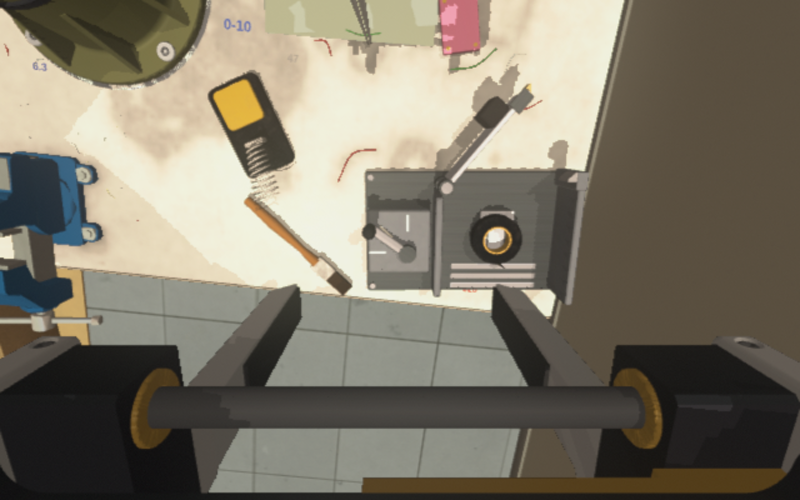

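Run:
```python
from h import *
d=np.load("w1.npz");c={k:d[k] for k in d.files};w=cloud(c);x,y,z=w[...,0],w[...,1],w[...,2]
def px(u,v): return int(v/1.25),int(u/1.25)
for n,u,v in(("knob",368,231),("pivot",408,253),("tape",483,237),("platen strip",492,213),("hinge",447,188),("floor",530,190)):
    a,b=px(u,v);print(n,(w[a-1:a+2,b-1:b+2].reshape(-1,3).mean(0)*1000).round(),)
print("knob",ray(c,[368/1.25,231/1.25],.08)*1e3,"piv",ray(c,[408/1.25,253/1.25],.045)*1e3,"tape",ray(c,[[496/1.25,238/1.25]],.034)*1e3)
f=c["frame"];g=cv2.cvtColor(f,cv2.COLOR_RGB2HSV)[...,2]
# knob top by depth
m=((z>.074)&(z<.086)&(x<.40)&(x>.3)&(y<-.2)).astype(np.uint8);print("knob blob",m.sum(),[np.nanmean(k[m>0]).round(4) for k in(x,y,z)])
m=((z>.03)&(z<.055)&(x<.425)&(x>.3)&(y<-.22));print("lever z",np.percentile(z[m],[5,50,95]).round(3))
# tape
m=((z>.028)&(z<.040)&(x>.46)&(x<.6)&(y<-.18)&(g<70)).astype(np.uint8)
q=max(cv2.findContours(m,cv2.RETR_EXTERNAL,cv2.CHAIN_APPROX_NONE)[0],key=cv2.contourArea)
W=ray(c,q[:,0],.034)[:,:2].astype(np.float32)*1e3;print("tape circ",cv2.minEnclosingCircle(W))
# walls x extents / yaw
for lo,hi,n in((.07,.082,"back"),(.045,.056,"front")):
    m=((z>lo)&(z<hi)&(x>.42)&(x<.7)&(y<-.17)).astype(np.uint8)
    q=max(cv2.findContours(m,cv2.RETR_EXTERNAL,cv2.CHAIN_APPROX_NONE)[0],key=cv2.contourArea)
    W=ray(c,q[:,0],(.076,.05)[n=="front"])[:,:2].astype(np.float32)*1e3;r=cv2.minAreaRect(W);print(n,r)
```

```text
knob [ 349. -261.   79.]
pivot [ 402. -293.   47.]
tape [ 499. -264.   34.]
platen strip [ 510. -234.   15.]
hinge [ 436. -201.   77.]
floor [ 559. -198.    9.]
knob [[ 349.62209274 -262.32082004   80.        ]] piv [[ 402.91182162 -294.2020233    45.        ]] tape [[ 517.60449133 -263.91499272   34.        ]]
knob blob 92 [np.float64(0.3493), np.float64(-0.2647), np.float64(0.0781)]
lever z [0.034 0.036 0.047]
tape circ ((518.1331787109375, -266.0516662597656), 33.664833068847656)
back ((601.7992553710938, -249.32943725585938), (24.89813995361328, 163.27108764648438), 10.919600486755371)
front ((439.64300537109375, -281.9359436035156), (10.045760154724121, 134.28851318359375), 6.296420097351074)
```

Emit:
send_rows:
  rows:
    - {"dx": -14.6, "dy": -17, "dz": 0, "roll": 0, "jaw": -1}
    - {"dx": -14.6, "dy": -17, "dz": 0, "roll": 0, "jaw": -1}
    - {"dx": 0, "dy": 0, "dz": 38, "roll": -6.7, "jaw": -1}
    - {"dx": 0, "dy": 0, "dz": 38, "roll": -6.7, "jaw": -1}
    - {"dx": 0, "dy": 0, "dz": 38, "roll": -6.7, "jaw": -1}
    - {"dx": 0, "dy": 0, "dz": 38, "roll": -6.7, "jaw": -1}
    - {"dx": 0, "dy": 0, "dz": 38, "roll": 0, "jaw": -1}
    - {"dx": 0, "dy": 0, "dz": 38, "roll": 0, "jaw": -1}
    - {"dx": 0, "dy": 0, "dz": 30, "roll": 0, "jaw": -1}
    - {"dx": 0, "dy": 0, "dz": 25, "roll": 0, "jaw": -1}
    - {"dx": 0, "dy": 0, "dz": 24, "roll": 0, "jaw": -1}
    - {"dx": 0, "dy": 0, "dz": 0, "roll": 0, "jaw": -1}

```text
time_s: 3.15
ee_pos: [0.3478, -0.2618, 0.0508]
eef_rot: [-3.14, -0.006, 2.139]
force: [-0.5, 0.4, 0.3]
grip_width: 0.0941
grip_force: 0.0
```

Emit:
send_rows:
  rows:
    - {"dx": 0, "dy": 0, "dz": 0, "roll": 0, "jaw": 1}
    - {"dx": 0, "dy": 0, "dz": 0, "roll": 0, "jaw": 1}
    - {"dx": 0, "dy": 0, "dz": 0, "roll": 0, "jaw": 1}
    - {"dx": 0, "dy": 0, "dz": 0, "roll": 0, "jaw": 1}
    - {"dx": 0, "dy": 0, "dz": 0, "roll": 0, "jaw": 1}
    - {"dx": 0, "dy": 0, "dz": 0, "roll": 0, "jaw": 1}
    - {"dx": 0, "dy": 0, "dz": 0, "roll": 0, "jaw": 1}
    - {"dx": 0, "dy": 0, "dz": 0, "roll": 0, "jaw": 1}
  force: 10

```text
time_s: 3.82
ee_pos: [0.3496, -0.2634, 0.0546]
eef_rot: [3.142, 0.0, 2.143]
force: [0.5, 0.6, 0.7]
grip_width: 0.0441
grip_force: 0.0
```

Run:
```python
from h import *
o=get_obs();print(o["grip_width"],o["grip_force"],o["force"])
go(396,-234.4,54)
```

```text
0.044097315180239745 0.0 [0.53891168 0.57660031 0.69276117]
dx -0.8 dy 54.7 dz 0.6 roll None | at [ 349.6 -263.4   54.6] 122.8
```

Emit:
send_rows:
  rows:
    - {"dx": 0, "dy": 0, "dz": 0, "roll": 0, "jaw": 1}
    - {"dx": 0, "dy": 0, "dz": 0, "roll": 0, "jaw": 1}
    - {"dx": 0, "dy": 0, "dz": 0, "roll": 0, "jaw": 1}
    - {"dx": 0, "dy": 0, "dz": 0, "roll": 0, "jaw": 1}
    - {"dx": 0, "dy": 0, "dz": 0, "roll": 0, "jaw": 1}
    - {"dx": 0, "dy": 0, "dz": 0, "roll": 0, "jaw": 1}

```text
time_s: 4.32
ee_pos: [0.3495, -0.2633, 0.0544]
eef_rot: [-3.141, -0.0, 2.143]
force: [-0.9, 0.2, -0.1]
grip_width: 0.0171
grip_force: 10.0
```

Emit:
send_rows:
  rows:
    - {"dx": 2.5, "dy": 5.7, "dz": 0, "roll": 0, "jaw": 1}
    - {"dx": 2, "dy": 6, "dz": 0, "roll": 0, "jaw": 1}
    - {"dx": 1.3, "dy": 6.1, "dz": 0, "roll": 0, "jaw": 1}
    - {"dx": 0.7, "dy": 6.2, "dz": 0, "roll": 0, "jaw": 1}
    - {"dx": 0, "dy": 6.2, "dz": 0, "roll": 0, "jaw": 1}
    - {"dx": -0.6, "dy": 6.3, "dz": 0, "roll": 0, "jaw": 1}
    - {"dx": -1.3, "dy": 6.1, "dz": 0, "roll": 0, "jaw": 1}
    - {"dx": -1.9, "dy": 6, "dz": 0, "roll": 0, "jaw": 1}
    - {"dx": -2.5, "dy": 5.8, "dz": 0, "roll": 0, "jaw": 1}
    - {"dx": 0, "dy": 0, "dz": 0, "roll": 0, "jaw": 1}
    - {"dx": 0, "dy": 0, "dz": 0, "roll": 0, "jaw": 1}

```text
time_s: 5.23
ee_pos: [0.3949, -0.2337, 0.0542]
eef_rot: [-3.14, -0.001, 2.144]
force: [-8.8, -2.3, 1.0]
grip_width: 0.0172
grip_force: 10.0
```

Emit:
send_rows:
  rows:
    - {"dx": 0, "dy": 0, "dz": 0, "roll": 0, "jaw": 0.3}
    - {"dx": 0, "dy": 0, "dz": 0, "roll": 0, "jaw": 0.3}
    - {"dx": 0, "dy": 0, "dz": 0, "roll": 0, "jaw": 0.3}
    - {"dx": 0, "dy": 0, "dz": -30, "roll": 0, "jaw": 0.3}
    - {"dx": 0, "dy": 0, "dz": -35, "roll": 0, "jaw": -1}
    - {"dx": 0, "dy": 0, "dz": -35, "roll": 0, "jaw": -1}
    - {"dx": -31, "dy": 29, "dz": 0, "roll": 0, "jaw": -1}
    - {"dx": -31, "dy": 29, "dz": 0, "roll": 0, "jaw": -1}
    - {"dx": -31, "dy": 29, "dz": 0, "roll": 0, "jaw": -1}
    - {"dx": 0, "dy": 0, "dz": 0, "roll": 6.4, "jaw": -1}
    - {"dx": 0, "dy": 0, "dz": 0, "roll": 6.4, "jaw": -1}
    - {"dx": 0, "dy": 0, "dz": 0, "roll": 0, "jaw": -1}

```text
time_s: 6.23
ee_pos: [0.5171, -0.264, 0.1539]
eef_rot: [-3.142, -0.0, 1.915]
force: [-0.1, 0.2, -0.6]
grip_width: 0.0829
grip_force: 0.0
```

Run:
```python
from h import *
c=cam("wrist");save("w2",c["frame"]);np.savez("w2.npz",**{k:c[k] for k in("frame","z_map","K","R","t")})
go(518,-265,15,110)
```

```text
dx -1.3 dy 0.8 dz 139.3 roll 0.1 | at [ 516.8 -264.   154.3] 110.1
```

View pics/w2.png

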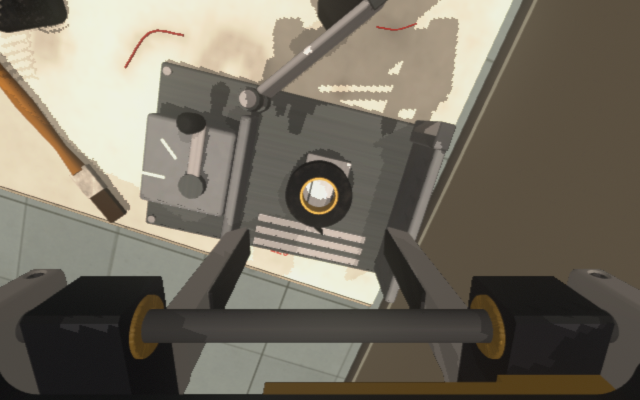

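The lever is at stop, with the knob at (190,122). The tape is at (320,193) with its tab at (320,230), so closing along the current tool y suits.

Emit:
send_rows:
  rows:
    - {"dx": -1.3, "dy": 0.8, "dz": 35, "roll": 0, "jaw": -1}
    - {"dx": 0, "dy": 0, "dz": 35, "roll": 0, "jaw": -1}
    - {"dx": 0, "dy": 0, "dz": 30, "roll": 0, "jaw": -1}
    - {"dx": 0, "dy": 0, "dz": 20, "roll": 0, "jaw": -1}
    - {"dx": 0, "dy": 0, "dz": 12, "roll": 0, "jaw": -1}
    - {"dx": 0, "dy": 0, "dz": 7, "roll": 0, "jaw": -1}
    - {"dx": 0, "dy": 0, "dz": 0, "roll": 0, "jaw": 1}
    - {"dx": 0, "dy": 0, "dz": 0, "roll": 0, "jaw": 1}
    - {"dx": 0, "dy": 0, "dz": 0, "roll": 0, "jaw": 1}
    - {"dx": 0, "dy": 0, "dz": 0, "roll": 0, "jaw": 1}
    - {"dx": 0, "dy": 0, "dz": 0, "roll": 0, "jaw": 1}
    - {"dx": 0, "dy": 0, "dz": 0, "roll": 0, "jaw": 1}
  force: 25

```text
time_s: 7.28
ee_pos: [0.5181, -0.2654, 0.0165]
eef_rot: [3.14, 0.001, 1.92]
force: [-1.1, 0.2, 6.6]
grip_width: 0.0658
grip_force: 25.0
```

Emit:
send_rows:
  rows:
    - {"dx": 0, "dy": 0, "dz": 0, "roll": 0, "jaw": 1}
    - {"dx": 0, "dy": 0, "dz": -10, "roll": 0, "jaw": 1}
    - {"dx": 0, "dy": 0, "dz": -30, "roll": 0, "jaw": 1}
    - {"dx": 0, "dy": 0, "dz": -35, "roll": 0, "jaw": 1}
    - {"dx": 0, "dy": 0, "dz": -35, "roll": 0, "jaw": 1}
    - {"dx": 0, "dy": 0, "dz": -30, "roll": 0, "jaw": 1}

```text
time_s: 7.78
ee_pos: [0.5176, -0.2651, 0.1586]
eef_rot: [3.141, 0.001, 1.92]
force: [0.1, 0.3, -0.5]
grip_width: 0.0658
grip_force: 25.0
```

Run:
```python
from h import *
d=np.load("top0.npz");c={k:d[k] for k in d.files}
for u,v in((440,300),(420,220),(500,300),(377,271),(395,330),(480,330)):print(u,v,(ray(c,[u/1.25,v/1.25],0)*1e3).round())
o=get_obs();print(o["grip_width"],o["grip_force"]);go(350,-30,160)
```

```text
440 300 [[ 380. -124.    0.]]
420 220 [[529. -89.   0.]]
500 300 [[ 378. -234.    0.]]
377 271 [[434.  -8.   0.]]
395 330 [[326. -40.   0.]]
480 330 [[ 324. -196.    0.]]
0.06583811369664756 24.98137319809757
dx 278.2 dy -77.0 dz -1.4 roll None | at [ 517.6 -265.1  158.6] 110.0
```

Emit:
send_rows:
  rows:
    - {"dx": 34.1, "dy": -18.2, "dz": 0, "roll": 0, "jaw": 1}
    - {"dx": 34.1, "dy": -18.2, "dz": 0, "roll": 0, "jaw": 1}
    - {"dx": 34.1, "dy": -18.2, "dz": 0, "roll": 0, "jaw": 1}
    - {"dx": 34.1, "dy": -18.2, "dz": 0, "roll": 0, "jaw": 1}
    - {"dx": 34.1, "dy": -18.2, "dz": 0, "roll": 0, "jaw": 1}
    - {"dx": 34.1, "dy": -18.2, "dz": 0, "roll": 0, "jaw": 1}
    - {"dx": 0, "dy": 0, "dz": 35, "roll": 0, "jaw": 1}
    - {"dx": 0, "dy": 0, "dz": 40, "roll": 0, "jaw": 1}
    - {"dx": 0, "dy": 0, "dz": 35, "roll": 0, "jaw": 1}
    - {"dx": 0, "dy": 0, "dz": 25, "roll": 0, "jaw": 1}
    - {"dx": 0, "dy": 0, "dz": 10, "roll": 0, "jaw": 1}
    - {"dx": 0, "dy": 0, "dz": 0, "roll": 0, "jaw": 1}

```text
time_s: 8.78
ee_pos: [0.3438, -0.1097, 0.0091]
eef_rot: [-3.139, -0.002, 1.92]
force: [0.2, -0.6, 0.0]
grip_width: 0.0656
grip_force: 25.0
```

Run:
```python
from h import *
o=get_obs();print(o["grip_width"],o["grip_force"],o["force"]);go(345,-110,3)
```

```text
0.06559017397793519 24.981431770138443 [ 0.2051514  -0.5823506   0.01724749]
dx -0.7 dy 1.0 dz 6.1 roll None | at [ 343.8 -109.7    9.1] 110.0
```

Emit:
send_rows:
  rows:
    - {"dx": 0, "dy": 0, "dz": 6, "roll": 0, "jaw": 1}
    - {"dx": 0, "dy": 0, "dz": 4, "roll": 0, "jaw": 1}
    - {"dx": 0, "dy": 0, "dz": 0, "roll": 0, "jaw": 1}
    - {"dx": 0, "dy": 0, "dz": 0, "roll": 0, "jaw": 1}
    - {"dx": 0, "dy": 0, "dz": 0, "roll": 0, "jaw": 0.0}
    - {"dx": 0, "dy": 0, "dz": 0, "roll": 0, "jaw": -1}
    - {"dx": 0, "dy": 0, "dz": 0, "roll": 0, "jaw": -1}
    - {"dx": 0, "dy": 0, "dz": 0, "roll": 0, "jaw": -1}
    - {"dx": 0, "dy": 0, "dz": -20, "roll": 0, "jaw": -1}
    - {"dx": 0, "dy": 0, "dz": -40, "roll": 0, "jaw": -1}
    - {"dx": 0, "dy": 0, "dz": -40, "roll": 0, "jaw": -1}
    - {"dx": 0, "dy": 0, "dz": -40, "roll": 0, "jaw": -1}

```text
time_s: 9.78
ee_pos: [0.3444, -0.1099, 0.1423]
eef_rot: [-3.141, -0.0, 1.92]
force: [1.1, -0.2, 0.3]
grip_width: 0.0941
grip_force: 0.0
```

Emit:
send_rows:
  rows:
    - {"dx": -33.8, "dy": 13.5, "dz": 0, "roll": 0, "jaw": -1}
    - {"dx": -33.8, "dy": 13.5, "dz": 0, "roll": 0, "jaw": -1}
    - {"dx": -33.8, "dy": 13.5, "dz": 0, "roll": 0, "jaw": -1}
    - {"dx": -33.8, "dy": 13.5, "dz": 0, "roll": 0, "jaw": -1}
    - {"dx": -33.8, "dy": 13.5, "dz": 0, "roll": 0, "jaw": -1}
    - {"dx": -33.8, "dy": 13.5, "dz": 0, "roll": 0, "jaw": -1}
    - {"dx": -33.8, "dy": 13.5, "dz": 0, "roll": 0, "jaw": -1}
    - {"dx": 0, "dy": 0, "dz": 0, "roll": 6.9, "jaw": -1}
    - {"dx": 0, "dy": 0, "dz": 0, "roll": 6.9, "jaw": -1}
    - {"dx": 0, "dy": 0, "dz": 0, "roll": 0, "jaw": -1}

```text
time_s: 10.62
ee_pos: [0.5147, -0.3004, 0.1397]
eef_rot: [-3.141, -0.001, 1.673]
force: [-0.2, -0.0, 0.1]
grip_width: 0.0941
grip_force: 0.0
```

Run:
```python
from h import *
c=cam("wrist");np.savez("w3.npz",**{k:c[k] for k in("frame","z_map","K","R","t")})
go(515,-300,140,96.2);print(-c["R"].T@c["t"])
save("w3",c["frame"][:260,150:500],2)
t=cam("top");w=cloud(t);m=((w[...,2]>.012)&(abs(w[...,0]-.345)<.06)&(abs(w[...,1]+.11)<.06));print("tape",m.sum(),np.nanmean(w[m],0))
```

```text
dx 0.1 dy 0.4 dz 0.1 roll 0.1 | at [ 514.6 -300.1  140.1] 96.3
[ 0.50708038 -0.2257769   0.31836557]
tape 6617 [ 0.330799   -0.12708019  0.5246974 ]
```

View pics/w3.png

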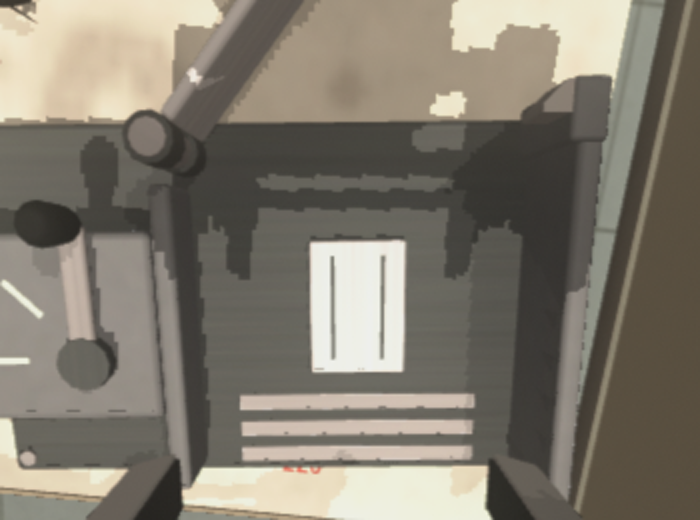

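The platen is clear, about (310,240)–(405,372) in this crop. Now measuring it, and looking up the plates.

```bash
cat >> h.py <<'E'
def rect(c,m,z):
    q=max(cv2.findContours(m.astype(np.uint8),cv2.RETR_EXTERNAL,cv2.CHAIN_APPROX_NONE)[0],key=cv2.contourArea)
    W=ray(c,q[:,0],z)[:,:2].astype(np.float32)*1e3;r=cv2.minAreaRect(W);b=cv2.boxPoints(r);e=b[1]-b[0];e2=b[2]-b[1]
    if np.hypot(*e2)>np.hypot(*e):e=e2
    return np.round(r[0],1),np.round(r[1],1),round(float(np.degrees(np.arctan2(e[1],e[0]))%180),1)
E
python3 - <<'E'
from h import *
d=np.load("w3.npz");c={k:d[k] for k in d.files};hsv=cv2.cvtColor(c["frame"],cv2.COLOR_RGB2HSV)
w=cloud(c);z=w[...,2];v=hsv[...,2]
m=(v>170)&(abs(w[...,0]-.515)<.05)&(abs(w[...,1]+.265)<.045)
print(rect(c,m,.015),np.median(z[m]))
m2=(z>.0128)&(z<.02)&(abs(w[...,0]-.515)<.045)&(abs(w[...,1]+.262)<.045);print(m.sum(),m2.sum())
E
```

```text
(array([ 521.7, -261.4]), array([45.3, 62.7]), 96.2) 0.01430046697813997
3199 3035
```

Emit:
send_rows:
  rows:
    - {"dx": 0, "dy": 0, "dz": -30, "roll": 0, "jaw": -1}
    - {"dx": 0, "dy": 0, "dz": -30, "roll": 0, "jaw": -1}
    - {"dx": 39.7, "dy": 4.9, "dz": 0, "roll": 0, "jaw": -1}
    - {"dx": 39.7, "dy": 4.9, "dz": 0, "roll": 0, "jaw": -1}
    - {"dx": 39.7, "dy": 4.9, "dz": 0, "roll": 0, "jaw": -1}
    - {"dx": 39.7, "dy": 4.9, "dz": 0, "roll": 0, "jaw": -1}
    - {"dx": 39.7, "dy": 4.9, "dz": 0, "roll": 0, "jaw": -1}
    - {"dx": 39.7, "dy": 4.9, "dz": 0, "roll": 0, "jaw": -1}
    - {"dx": 39.7, "dy": 4.9, "dz": 0, "roll": 0, "jaw": -1}
    - {"dx": 39.7, "dy": 4.9, "dz": 0, "roll": 0, "jaw": -1}
    - {"dx": 39.7, "dy": 4.9, "dz": 0, "roll": 0, "jaw": -1}
    - {"dx": 39.7, "dy": 4.9, "dz": 0, "roll": 0, "jaw": -1}

```text
time_s: 11.72
ee_pos: [0.5199, 0.1019, 0.201]
eef_rot: [3.141, 0.0, 1.684]
force: [0.2, -1.0, 0.5]
grip_width: 0.0941
grip_force: 0.0
```

```bash
cat > pl.py <<'E'
from h import *
import sys
c=cam("wrist");hsv=cv2.cvtColor(c["frame"],cv2.COLOR_RGB2HSV);w=cloud(c);x,y,z=w[...,0],w[...,1],w[...,2]
m=((hsv[...,2]<140)&(x>.41)&(x<.64)&(y>.0)&(y<.272)&(z>.005)&(z<.015)).astype(np.uint8)
m=cv2.morphologyEx(m,cv2.MORPH_OPEN,np.ones((3,3)))
n,l,s,ce=cv2.connectedComponentsWithStats(m)
for i in range(1,n):
    if s[i,4]>500: print("plate",rect(c,l==i,.010),"px",ce[i].round(),s[i,4])
if len(sys.argv)>1: save(sys.argv[1],c["frame"])
E
python3 pl.py w4
python3 - <<'E'
from h import *
go(568,144,12,101)
t=cam("top");w=cloud(t);m=((w[...,2]>.012)&(w[...,2]<.05)&(abs(w[...,0]-.345)<.06)&(abs(w[...,1]+.11)<.06));print("tape",m.sum(),np.nanmean(w[m],0),w[m][:,2].max())
E
```

```text
plate (array([576.4, 236.8]), array([63.9, 46. ]), 86.3) px [382.  63.] 2518
plate (array([455.9, 134. ]), array([44.9, 62.6]), 96.3) px [266. 144.] 1925
plate (array([567.3, 144.3]), array([45. , 62.8]), 102.9) px [361. 147.] 1911
dx 30.6 dy 52.3 dz 189.0 roll -4.3 | at [519.6 107.5 201. ] 96.7
tape 536 [ 0.34612942 -0.11101708  0.01934805] 0.026230464849525372
```

View pics/w4.png

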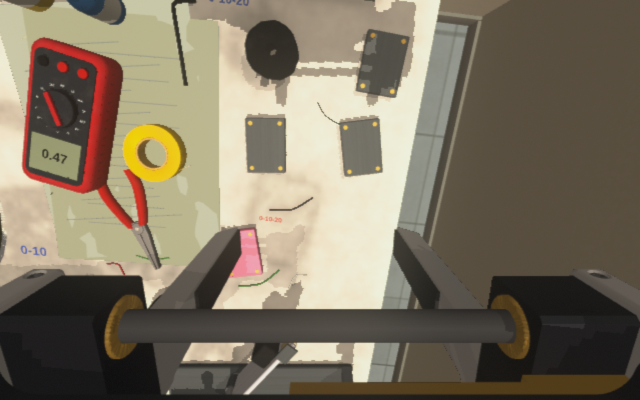

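The three dark plates are at (266,144), (361,147) and (382,63), and the pink one at (245,252) stays. I'm taking (361,147) first.

Emit:
send_rows:
  rows:
    - {"dx": 0, "dy": 0, "dz": 0, "roll": -6.4, "jaw": -1}
    - {"dx": 0, "dy": 0, "dz": 0, "roll": 0, "jaw": -1}
    - {"dx": 0, "dy": 0, "dz": 0, "roll": 0, "jaw": -1}

```text
time_s: 12.07
ee_pos: [0.5204, 0.0994, 0.2007]
eef_rot: [3.141, 0.0, 1.79]
force: [0.2, -0.1, -0.9]
grip_width: 0.094
grip_force: 0.0
```

```bash
python3 pl.py; python3 -c "
from h import *
go(567.4,144.2,3,102.9)"
```

```text
plate (array([576.3, 236.7]), array([63.9, 46. ]), 86.4) px [394.  68.] 2488
plate (array([455.9, 134.2]), array([45.3, 63. ]), 95.6) px [269. 137.] 1951
plate (array([567.1, 144.5]), array([45.3, 61.8]), 102.5) px [364. 149.] 1938
dx 33.7 dy 55.6 dz 197.6 roll -0.4 | at [520.4  99.3 200.6] 102.5
```

Emit:
send_rows:
  rows:
    - {"dx": 17, "dy": 27.7, "dz": 0, "roll": 0, "jaw": -1}
    - {"dx": 16.9, "dy": 27.7, "dz": 0, "roll": 0, "jaw": -1}
    - {"dx": 0, "dy": 0, "dz": 38, "roll": 0, "jaw": -1}
    - {"dx": 0, "dy": 0, "dz": 38, "roll": 0, "jaw": -1}
    - {"dx": 0, "dy": 0, "dz": 38, "roll": 0, "jaw": -1}
    - {"dx": 0, "dy": 0, "dz": 35, "roll": 0, "jaw": -1}
    - {"dx": 0, "dy": 0, "dz": 25, "roll": 0, "jaw": -0.5}
    - {"dx": 0, "dy": 0, "dz": 14, "roll": 0, "jaw": -0.3}
    - {"dx": 0, "dy": 0, "dz": 5, "roll": 0, "jaw": -0.2}
    - {"dx": 0, "dy": 0, "dz": 4, "roll": 0, "jaw": -0.2}
    - {"dx": 0, "dy": 0, "dz": 0, "roll": 0, "jaw": -0.2}
    - {"dx": 0, "dy": 0, "dz": 0, "roll": 0, "jaw": -0.2}

```text
time_s: 13.12
ee_pos: [0.5678, 0.1449, 0.0046]
eef_rot: [3.14, 0.0, 1.79]
force: [0.7, -0.3, 0.3]
grip_width: 0.0585
grip_force: 0.0
```

Emit:
send_rows:
  rows:
    - {"dx": 0, "dy": 0, "dz": 0, "roll": 0, "jaw": 1}
    - {"dx": 0, "dy": 0, "dz": 0, "roll": 0, "jaw": 1}
    - {"dx": 0, "dy": 0, "dz": 0, "roll": 0, "jaw": 1}
    - {"dx": 0, "dy": 0, "dz": 0, "roll": 0, "jaw": 1}
    - {"dx": 0, "dy": 0, "dz": 0, "roll": 0, "jaw": 1}
  force: 30

```text
time_s: 13.53
ee_pos: [0.5677, 0.145, 0.0044]
eef_rot: [3.14, 0.0, 1.791]
force: [-1.5, -1.1, 6.7]
grip_width: 0.0455
grip_force: 30.0
```

```bash
python3 -c "
from h import *
o=get_obs();print(o['grip_width'],o['grip_force'])
go(521.7,-261.4,100,96.2)"
```

```text
0.04548432404684137 29.9972203373909
dx -386.6 dy -133.6 dz -95.6 roll 6.4 | at [567.7 145.    4.4] 102.6
```

Emit:
send_rows:
  rows:
    - {"dx": 0, "dy": 0, "dz": -15, "roll": 0, "jaw": 1}
    - {"dx": 0, "dy": 0, "dz": -35, "roll": 0, "jaw": 1}
    - {"dx": 0, "dy": 0, "dz": -40, "roll": 0, "jaw": 1}
    - {"dx": 0, "dy": 0, "dz": -35, "roll": 6.4, "jaw": 1}
    - {"dx": -30, "dy": -6.7, "dz": 0, "roll": 0, "jaw": 1}
    - {"dx": -40, "dy": -9, "dz": 0, "roll": 0, "jaw": 1}
    - {"dx": -40, "dy": -9, "dz": 0, "roll": 0, "jaw": 1}
    - {"dx": -40, "dy": -9, "dz": 0, "roll": 0, "jaw": 1}
    - {"dx": -40, "dy": -9, "dz": 0, "roll": 0, "jaw": 1}
    - {"dx": -40, "dy": -9, "dz": 0, "roll": 0, "jaw": 1}

```text
time_s: 14.37
ee_pos: [0.54, -0.0911, 0.1287]
eef_rot: [3.141, 0.0, 1.679]
force: [1.1, -0.9, -0.3]
grip_width: 0.0456
grip_force: 30.0
```

Emit:
send_rows:
  rows:
    - {"dx": -40, "dy": -9, "dz": 0, "roll": 0, "jaw": 1}
    - {"dx": -40, "dy": -9, "dz": 0, "roll": 0, "jaw": 1}
    - {"dx": -40, "dy": -9, "dz": 0, "roll": 0, "jaw": 1}
    - {"dx": -30, "dy": -6.7, "dz": 0, "roll": 0, "jaw": 1}
    - {"dx": -19, "dy": -4, "dz": 0, "roll": 0, "jaw": 1}
    - {"dx": 0, "dy": 0, "dz": 0, "roll": 0, "jaw": 1}
    - {"dx": 0, "dy": 0, "dz": 0, "roll": 0, "jaw": 1}

```text
time_s: 14.95
ee_pos: [0.5211, -0.2618, 0.1283]
eef_rot: [-3.141, -0.0, 1.678]
force: [0.1, 0.2, 0.1]
grip_width: 0.0452
grip_force: 30.0
```

```bash
python3 -c "
from h import *
o=get_obs();print(o['grip_width'],o['grip_force'])
go(521.7,-261.4,19.5,96.2)
c=cam('wrist');save('w5',c['frame'])"
```

```text
0.04520165686838448 29.994226098060608
dx 0.4 dy 0.6 dz 108.8 roll -0.1 | at [ 521.1 -261.8  128.3] 96.1
```

View pics/w5.png

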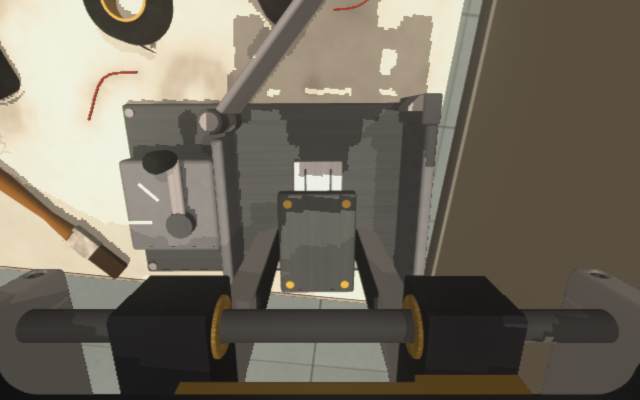

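The plate is held squarely at (316,240), lined up with the platen strip at (318,175). Lowering it.

Emit:
send_rows:
  rows:
    - {"dx": 0.9, "dy": 0.6, "dz": 30, "roll": 0, "jaw": 1}
    - {"dx": 0, "dy": 0, "dz": 35, "roll": 0, "jaw": 1}
    - {"dx": 0, "dy": 0, "dz": 25, "roll": 0, "jaw": 1}
    - {"dx": 0, "dy": 0, "dz": 10, "roll": 0, "jaw": 1}
    - {"dx": 0, "dy": 0, "dz": 5, "roll": 0, "jaw": 1}
    - {"dx": 0, "dy": 0, "dz": 3, "roll": 0, "jaw": 1}
    - {"dx": 0, "dy": 0, "dz": 0, "roll": 0, "jaw": 1}
    - {"dx": 0, "dy": 0, "dz": 0, "roll": 0, "jaw": 1}
    - {"dx": 0, "dy": 0, "dz": 0, "roll": 0, "jaw": 1}

```text
time_s: 15.75
ee_pos: [0.5226, -0.2607, 0.0218]
eef_rot: [3.14, 0.001, 1.679]
force: [-0.3, -1.2, 0.1]
grip_width: 0.0453
grip_force: 30.0
```

Emit:
send_rows:
  rows:
    - {"dx": 0, "dy": 0, "dz": 0, "roll": 0, "jaw": -0.1}
    - {"dx": 0, "dy": 0, "dz": 0, "roll": 0, "jaw": -0.4}
    - {"dx": 0, "dy": 0, "dz": 0, "roll": 0, "jaw": -0.4}
    - {"dx": 0, "dy": 0, "dz": 0, "roll": 0, "jaw": -0.4}
    - {"dx": 0, "dy": 0, "dz": -10, "roll": 0, "jaw": -0.4}
    - {"dx": -10, "dy": 0, "dz": -38, "roll": 0, "jaw": -0.5}
    - {"dx": -20, "dy": 0, "dz": -38, "roll": 0, "jaw": -0.5}
    - {"dx": -10, "dy": 0, "dz": -34, "roll": 0, "jaw": -1}
    - {"dx": 0, "dy": 0, "dz": 0, "roll": 0, "jaw": -1}
    - {"dx": 0, "dy": 0, "dz": 0, "roll": 0, "jaw": -1}
    - {"dx": 0, "dy": 0, "dz": 0, "roll": 0, "jaw": -1}

```text
time_s: 16.67
ee_pos: [0.5259, -0.2993, 0.139]
eef_rot: [-3.141, -0.0, 1.679]
force: [0.3, -0.0, -0.6]
grip_width: 0.0925
grip_force: 0.0
```

```bash
cat > pile.py <<'E'
from h import *
import sys
zt=float(sys.argv[1])/1000
c=cam("wrist");w=cloud(c);x,y,z=w[...,0],w[...,1],w[...,2]
m=(abs(z-zt)<.006)&(abs(x-.5217)<.05)&(abs(y+.2614)<.055)
m=cv2.morphologyEx(m.astype(np.uint8),cv2.MORPH_OPEN,np.ones((3,3)))
r=rect(c,m,zt);print(r,np.median(z[m>0]).round(4))
d=r[0]-[521.7,-261.4];a=np.radians(6.2);print("err feeder x,y",d[0]*np.cos(a)+d[1]*np.sin(a),-d[0]*np.sin(a)+d[1]*np.cos(a))
if len(sys.argv)>2:save(sys.argv[2],c["frame"])
E
python3 pile.py 25; python3 -c "
from h import *
go(521.7,-300,140,96.2);go(576.3,236.7,140,86.4)"
```

```text
(array([ 522.2, -261.5]), array([45.6, 63.4]), 96.1) 0.0244
err feeder x,y 0.48627554641555293 -0.15341477425026556
dx -0.6 dy -4.1 dz -1.7 roll 0.0 | at [ 525.7 -299.   138.3] 96.2
dx 527.1 dy 108.3 dz -1.7 roll 9.8 | at [ 525.7 -299.   138.3] 96.2
```

Emit:
send_rows:
  rows:
    - {"dx": 37.6, "dy": -2.3, "dz": -3, "roll": 0, "jaw": -1}
    - {"dx": 37.6, "dy": -2.3, "dz": -3, "roll": 0, "jaw": -1}
    - {"dx": 37.6, "dy": -2.3, "dz": -3, "roll": 0, "jaw": -1}
    - {"dx": 37.6, "dy": -2.3, "dz": -3, "roll": 0, "jaw": -1}
    - {"dx": 37.6, "dy": -2.3, "dz": -3, "roll": 0, "jaw": -1}
    - {"dx": 37.6, "dy": -2.3, "dz": -3, "roll": 0, "jaw": -1}
    - {"dx": 37.6, "dy": -2.3, "dz": -3, "roll": 0, "jaw": -1}
    - {"dx": 37.6, "dy": -2.3, "dz": -3, "roll": 0, "jaw": -1}
    - {"dx": 37.6, "dy": -2.3, "dz": -3, "roll": 0, "jaw": -1}
    - {"dx": 37.6, "dy": -2.3, "dz": -3, "roll": 0, "jaw": -1}
    - {"dx": 37.6, "dy": -2.3, "dz": -3, "roll": 0, "jaw": -1}

```text
time_s: 17.63
ee_pos: [0.4549, 0.1107, 0.1715]
eef_rot: [-3.14, 0.0, 1.68]
force: [1.0, 0.1, -0.1]
grip_width: 0.0941
grip_force: 0.0
```

Emit:
send_rows:
  rows:
    - {"dx": 0, "dy": 0, "dz": 0, "roll": 0, "jaw": -1}
    - {"dx": 0, "dy": 0, "dz": 0, "roll": 0, "jaw": -1}
    - {"dx": 0, "dy": 0, "dz": 0, "roll": 0, "jaw": -1}

```text
time_s: 17.88
ee_pos: [0.4559, 0.1088, 0.1715]
eef_rot: [-3.14, 0.0, 1.68]
force: [0.3, -0.0, 0.4]
grip_width: 0.0937
grip_force: 0.0
```

```bash
python3 pl.py; python3 -c "
from h import *
go(455.9,134.1,4,95.9)"
```

```text
plate (array([575.5, 236.8]), array([63.8, 46.3]), 86.5) px [448.  73.] 2880
plate (array([455.5, 134.4]), array([44.4, 63. ]), 95.3) px [319. 159.] 2182
dx 25.8 dy 2.6 dz 167.6 roll 0.3 | at [456.1 108.2 171.6] 96.2
```

Emit:
send_rows:
  rows:
    - {"dx": 26, "dy": 2.3, "dz": 20, "roll": 0.6, "jaw": -1}
    - {"dx": 0, "dy": 0, "dz": 38, "roll": 0, "jaw": -1}
    - {"dx": 0, "dy": 0, "dz": 38, "roll": 0, "jaw": -1}
    - {"dx": 0, "dy": 0, "dz": 30, "roll": 0, "jaw": -0.5}
    - {"dx": 0, "dy": 0, "dz": 20, "roll": 0, "jaw": -0.3}
    - {"dx": 0, "dy": 0, "dz": 12, "roll": 0, "jaw": -0.2}
    - {"dx": 0, "dy": 0, "dz": 6, "roll": 0, "jaw": -0.2}
    - {"dx": 0, "dy": 0, "dz": 3.5, "roll": 0, "jaw": -0.2}
    - {"dx": 0, "dy": 0, "dz": 0, "roll": 0, "jaw": -0.2}
    - {"dx": 0, "dy": 0, "dz": 0, "roll": 0, "jaw": -0.2}
    - {"dx": 0, "dy": 0, "dz": 0, "roll": 0, "jaw": -0.2}

```text
time_s: 18.85
ee_pos: [0.4563, 0.1349, 0.0057]
eef_rot: [3.14, -0.0, 1.668]
force: [1.0, 0.3, 0.7]
grip_width: 0.0565
grip_force: 0.0
```

Emit:
send_rows:
  rows:
    - {"dx": 0, "dy": 0, "dz": 0, "roll": 0, "jaw": 1}
    - {"dx": 0, "dy": 0, "dz": 0, "roll": 0, "jaw": 1}
    - {"dx": 0, "dy": 0, "dz": 0, "roll": 0, "jaw": 1}
    - {"dx": 0, "dy": 0, "dz": 0, "roll": 0, "jaw": 1}
    - {"dx": 0, "dy": 0, "dz": 0, "roll": 0, "jaw": 1}

```text
time_s: 19.27
ee_pos: [0.4561, 0.135, 0.0053]
eef_rot: [3.141, -0.0, 1.669]
force: [-1.5, -0.6, 6.5]
grip_width: 0.0455
grip_force: 30.0
```

```bash
python3 -c "
from h import *
o=get_obs();print(o['grip_width'],o['grip_force'])
go(521.7,-261.4,130,96.2)"
```

```text
0.04545350665484288 30.001752376556396
dx -401.0 dy 26.5 dz -124.7 roll -0.6 | at [456.1 135.    5.3] 95.6
```

Emit:
send_rows:
  rows:
    - {"dx": 0, "dy": 0, "dz": -15, "roll": 0, "jaw": 1}
    - {"dx": 0, "dy": 0, "dz": -35, "roll": 0, "jaw": 1}
    - {"dx": 0, "dy": 0, "dz": -40, "roll": 0, "jaw": 1}
    - {"dx": 0, "dy": 0, "dz": -35, "roll": 0, "jaw": 1}
    - {"dx": -30, "dy": 2.4, "dz": 0, "roll": 0, "jaw": 1}
    - {"dx": -40, "dy": 2.4, "dz": 0, "roll": 0, "jaw": 1}
    - {"dx": -40, "dy": 2.4, "dz": 0, "roll": 0, "jaw": 1}
    - {"dx": -40, "dy": 2.4, "dz": 0, "roll": 0, "jaw": 1}
    - {"dx": -40, "dy": 2.4, "dz": 0, "roll": 0, "jaw": 1}
    - {"dx": -40, "dy": 2.4, "dz": 0, "roll": 0, "jaw": 1}

```text
time_s: 20.1
ee_pos: [0.4924, -0.0944, 0.1299]
eef_rot: [3.141, 0.0, 1.669]
force: [0.2, 0.3, -0.8]
grip_width: 0.0457
grip_force: 30.0
```

Emit:
send_rows:
  rows:
    - {"dx": -40, "dy": 2.4, "dz": 0, "roll": 0, "jaw": 1}
    - {"dx": -40, "dy": 2.4, "dz": 0, "roll": 0, "jaw": 1}
    - {"dx": -40, "dy": 2.4, "dz": 0, "roll": 0, "jaw": 1}
    - {"dx": -30, "dy": 2.4, "dz": 0, "roll": 0, "jaw": 1}
    - {"dx": -20, "dy": 2.4, "dz": 0, "roll": -0.6, "jaw": 1}
    - {"dx": 0, "dy": 0, "dz": 0, "roll": 0, "jaw": 1}
    - {"dx": 0, "dy": 0, "dz": 0, "roll": 0, "jaw": 1}
    - {"dx": 0, "dy": 0, "dz": 0, "roll": 0, "jaw": 1}

```text
time_s: 20.77
ee_pos: [0.521, -0.2598, 0.1296]
eef_rot: [-3.141, -0.001, 1.679]
force: [0.5, 0.7, -0.8]
grip_width: 0.0455
grip_force: 30.0
```

```bash
cat > held.py <<'E'
from h import *
o=get_obs();print(o['grip_width'],o['grip_force'])
go(521.7,-261.4,30.8,96.2)
c=cam("wrist");w=cloud(c);z=w[...,2];tz=o["ee_pos"][2]
m=(z>tz-.01)&(z<tz+.02)&(np.hypot(w[...,0]-o["ee_pos"][0],w[...,1]-o["ee_pos"][1])<.06)
m=cv2.morphologyEx(m.astype(np.uint8),cv2.MORPH_OPEN,np.ones((3,3)));b=m>0
print("held z",np.median(z[b])-tz,rect(c,m,float(np.median(z[b]))))
E
python3 held.py
```

```text
0.04552500953709984 29.999886453151703
dx -1.7 dy 0.6 dz 98.8 roll 0.0 | at [ 521.  -259.8  129.6] 96.2
held z 0.004039565104190734 (array([ 520.6, -259.7]), array([73.7, 65.3]), 6.2)
```

Emit:
send_rows:
  rows:
    - {"dx": -1.2, "dy": 0.7, "dz": 30, "roll": 0, "jaw": 1}
    - {"dx": 0, "dy": 0, "dz": 32, "roll": 0, "jaw": 1}
    - {"dx": 0, "dy": 0, "dz": 20, "roll": 0, "jaw": 1}
    - {"dx": 0, "dy": 0, "dz": 9, "roll": 0, "jaw": 1}
    - {"dx": 0, "dy": 0, "dz": 4.5, "roll": 0, "jaw": 1}
    - {"dx": 0, "dy": 0, "dz": 3, "roll": 0, "jaw": 1}
    - {"dx": 0, "dy": 0, "dz": 0, "roll": 0, "jaw": 1}
    - {"dx": 0, "dy": 0, "dz": 0, "roll": 0, "jaw": 1}
    - {"dx": 0, "dy": 0, "dz": 0, "roll": 0, "jaw": 1}

```text
time_s: 21.57
ee_pos: [0.5225, -0.2619, 0.0325]
eef_rot: [3.14, 0.001, 1.679]
force: [0.2, 0.4, -0.7]
grip_width: 0.045
grip_force: 30.0
```

Emit:
send_rows:
  rows:
    - {"dx": 0, "dy": 0, "dz": 0, "roll": 0, "jaw": -0.1}
    - {"dx": 0, "dy": 0, "dz": 0, "roll": 0, "jaw": -0.4}
    - {"dx": 0, "dy": 0, "dz": 0, "roll": 0, "jaw": -0.4}
    - {"dx": 0, "dy": 0, "dz": 0, "roll": 0, "jaw": -0.4}
    - {"dx": 0, "dy": 0, "dz": -10, "roll": 0, "jaw": -0.4}
    - {"dx": -10, "dy": 0, "dz": -35, "roll": 0, "jaw": -0.5}
    - {"dx": -20, "dy": 0, "dz": -35, "roll": 0, "jaw": -0.5}
    - {"dx": -10, "dy": 0, "dz": -30, "roll": 0, "jaw": -1}
    - {"dx": 0, "dy": 0, "dz": 0, "roll": 0, "jaw": -1}
    - {"dx": 0, "dy": 0, "dz": 0, "roll": 0, "jaw": -1}
    - {"dx": 0, "dy": 0, "dz": 0, "roll": 0, "jaw": -1}

```text
time_s: 22.48
ee_pos: [0.526, -0.301, 0.1408]
eef_rot: [-3.141, -0.001, 1.679]
force: [-0.4, -0.5, 0.3]
grip_width: 0.0922
grip_force: 0.0
```

```bash
python3 pile.py 35; python3 -c "
from h import *
go(573,205,175,96.2)"
```

```text
(array([ 522.2, -262.7]), array([45.6, 62.6]), 96.1) 0.0344
err feeder x,y 0.3566763195683268 -1.3463959310170328
dx 497.7 dy 101.8 dz -34.7 roll 0.0 | at [ 525.8 -300.8  140.3] 96.2
```

Emit:
send_rows:
  rows:
    - {"dx": 38.3, "dy": 7.8, "dz": -3, "roll": 0, "jaw": -1}
    - {"dx": 38.3, "dy": 7.8, "dz": -3, "roll": 0, "jaw": -1}
    - {"dx": 38.3, "dy": 7.8, "dz": -3, "roll": 0, "jaw": -1}
    - {"dx": 38.3, "dy": 7.8, "dz": -3, "roll": 0, "jaw": -1}
    - {"dx": 38.3, "dy": 7.8, "dz": -3, "roll": 0, "jaw": -1}
    - {"dx": 38.3, "dy": 7.8, "dz": -3, "roll": 0, "jaw": -1}
    - {"dx": 38.3, "dy": 7.8, "dz": -3, "roll": 0, "jaw": -1}
    - {"dx": 38.3, "dy": 7.8, "dz": -3, "roll": 0, "jaw": -1}
    - {"dx": 38.3, "dy": 7.8, "dz": -3, "roll": 0, "jaw": -1}
    - {"dx": 38.3, "dy": 7.8, "dz": -3, "roll": 0, "jaw": -1}
    - {"dx": 38.3, "dy": 7.8, "dz": -3, "roll": 0, "jaw": -1}
    - {"dx": 38.3, "dy": 7.8, "dz": -2, "roll": 0, "jaw": -1}

```text
time_s: 23.53
ee_pos: [0.5688, 0.1679, 0.1754]
eef_rot: [-3.14, 0.0, 1.68]
force: [0.6, -0.7, 0.0]
grip_width: 0.094
grip_force: 0.0
```

Emit:
send_rows:
  rows:
    - {"dx": 38.3, "dy": 7.8, "dz": 0, "roll": 0, "jaw": -1}
    - {"dx": 0, "dy": 0, "dz": 0, "roll": 4.9, "jaw": -1}
    - {"dx": 0, "dy": 0, "dz": 0, "roll": 4.9, "jaw": -1}
    - {"dx": 0, "dy": 0, "dz": 0, "roll": 0, "jaw": -1}
    - {"dx": 0, "dy": 0, "dz": 0, "roll": 0, "jaw": -1}
    - {"dx": 0, "dy": 0, "dz": 0, "roll": 0, "jaw": -1}

```text
time_s: 24.03
ee_pos: [0.573, 0.2043, 0.1758]
eef_rot: [-3.141, 0.0, 1.511]
force: [0.4, -0.0, 0.4]
grip_width: 0.0938
grip_force: 0.0
```

```bash
python3 pl.py; python3 -c "
from h import *
go(576,236.7,5,86.4)"
```

```text
plate (array([576.9, 238.4]), array([62.2, 44.5]), 86.5) px [319. 151.] 2164
dx 32.6 dy 0.9 dz 171.0 roll 0.1 | at [573.1 204.2 176. ] 86.5
```

Emit:
send_rows:
  rows:
    - {"dx": 33.7, "dy": 1.7, "dz": 20, "roll": 0, "jaw": -1}
    - {"dx": 0, "dy": 0, "dz": 38, "roll": 0, "jaw": -1}
    - {"dx": 0, "dy": 0, "dz": 38, "roll": 0, "jaw": -1}
    - {"dx": 0, "dy": 0, "dz": 32, "roll": 0, "jaw": -0.5}
    - {"dx": 0, "dy": 0, "dz": 22, "roll": 0, "jaw": -0.3}
    - {"dx": 0, "dy": 0, "dz": 12, "roll": 0, "jaw": -0.2}
    - {"dx": 0, "dy": 0, "dz": 6, "roll": 0, "jaw": -0.2}
    - {"dx": 0, "dy": 0, "dz": 3.5, "roll": 0, "jaw": -0.2}
    - {"dx": 0, "dy": 0, "dz": 0, "roll": 0, "jaw": -0.2}
    - {"dx": 0, "dy": 0, "dz": 0, "roll": 0, "jaw": -0.2}
    - {"dx": 0, "dy": 0, "dz": 0, "roll": 0, "jaw": -0.2}

```text
time_s: 25.0
ee_pos: [0.5777, 0.2383, 0.0062]
eef_rot: [3.14, -0.001, 1.508]
force: [-0.5, 0.7, -0.3]
grip_width: 0.0563
grip_force: 0.0
```

Emit:
send_rows:
  rows:
    - {"dx": 0, "dy": 0, "dz": 0, "roll": 0, "jaw": 1}
    - {"dx": 0, "dy": 0, "dz": 0, "roll": 0, "jaw": 1}
    - {"dx": 0, "dy": 0, "dz": 0, "roll": 0, "jaw": 1}
    - {"dx": 0, "dy": 0, "dz": 0, "roll": 0, "jaw": 1}
    - {"dx": 0, "dy": 0, "dz": 0, "roll": 0, "jaw": 1}

```text
time_s: 25.42
ee_pos: [0.5774, 0.2382, 0.0055]
eef_rot: [3.141, -0.0, 1.508]
force: [-1.2, -0.1, 5.9]
grip_width: 0.0451
grip_force: 30.0
```

```bash
python3 -c "
from h import *
o=get_obs();print(o['grip_width'],o['grip_force'])
go(521.7,-261.4,130,96.2)"
```

```text
0.04514897883262078 30.0015789270401
dx -502.1 dy -24.3 dz -124.5 roll -9.8 | at [577.4 238.2   5.5] 86.4
```

Emit:
send_rows:
  rows:
    - {"dx": 0, "dy": 0, "dz": -15, "roll": 0, "jaw": 1}
    - {"dx": 0, "dy": 0, "dz": -35, "roll": 0, "jaw": 1}
    - {"dx": 0, "dy": 0, "dz": -40, "roll": 0, "jaw": 1}
    - {"dx": 0, "dy": 0, "dz": -35, "roll": 0, "jaw": 1}
    - {"dx": -30, "dy": -1.9, "dz": 0, "roll": 0, "jaw": 1}
    - {"dx": -40, "dy": -1.9, "dz": 0, "roll": 0, "jaw": 1}
    - {"dx": -40, "dy": -1.9, "dz": 0, "roll": 0, "jaw": 1}
    - {"dx": -40, "dy": -1.9, "dz": 0, "roll": 0, "jaw": 1}
    - {"dx": -40, "dy": -1.9, "dz": 0, "roll": 0, "jaw": 1}
    - {"dx": -40, "dy": -1.9, "dz": 0, "roll": 0, "jaw": 1}
    - {"dx": -40, "dy": -1.9, "dz": 0, "roll": 0, "jaw": 1}
    - {"dx": -40, "dy": -1.9, "dz": 0, "roll": 0, "jaw": 1}

```text
time_s: 26.42
ee_pos: [0.5418, -0.0722, 0.1299]
eef_rot: [3.142, -0.0, 1.508]
force: [0.5, 0.7, -1.1]
grip_width: 0.0453
grip_force: 30.0
```

Emit:
send_rows:
  rows:
    - {"dx": -40, "dy": -1.9, "dz": 0, "roll": 0, "jaw": 1}
    - {"dx": -40, "dy": -1.9, "dz": 0, "roll": 0, "jaw": 1}
    - {"dx": -40, "dy": -1.9, "dz": 0, "roll": 0, "jaw": 1}
    - {"dx": -40, "dy": -1.9, "dz": 0, "roll": 0, "jaw": 1}
    - {"dx": -32, "dy": -1.5, "dz": 0, "roll": -4.9, "jaw": 1}
    - {"dx": 0, "dy": 0, "dz": 0, "roll": -4.9, "jaw": 1}
    - {"dx": 0, "dy": 0, "dz": 0, "roll": 0, "jaw": 1}
    - {"dx": 0, "dy": 0, "dz": 0, "roll": 0, "jaw": 1}
    - {"dx": 0, "dy": 0, "dz": 0, "roll": 0, "jaw": 1}

```text
time_s: 27.17
ee_pos: [0.5215, -0.2606, 0.1297]
eef_rot: [-3.141, -0.0, 1.677]
force: [0.2, 0.0, -1.5]
grip_width: 0.0456
grip_force: 30.0
```

```bash
python3 held.py
```

```text
0.04557553199522512 29.99953866004944
dx -0.9 dy 0.1 dz 98.9 roll -0.1 | at [ 521.5 -260.6  129.7] 96.1
held z 0.003918105820396589 (array([ 521.1, -259.8]), array([73.8, 65.2]), 6.0)
```

Emit:
send_rows:
  rows:
    - {"dx": -0.7, "dy": 0.1, "dz": 30, "roll": 0, "jaw": 1}
    - {"dx": 0, "dy": 0, "dz": 30, "roll": 0, "jaw": 1}
    - {"dx": 0, "dy": 0, "dz": 15, "roll": 0, "jaw": 1}
    - {"dx": 0, "dy": 0, "dz": 7, "roll": 0, "jaw": 1}
    - {"dx": 0, "dy": 0, "dz": 3.5, "roll": 0, "jaw": 1}
    - {"dx": 0, "dy": 0, "dz": 3, "roll": 0, "jaw": 1}
    - {"dx": 0, "dy": 0, "dz": 0, "roll": 0, "jaw": 1}
    - {"dx": 0, "dy": 0, "dz": 0, "roll": 0, "jaw": 1}
    - {"dx": 0, "dy": 0, "dz": 0, "roll": 0, "jaw": 1}

```text
time_s: 27.97
ee_pos: [0.522, -0.2623, 0.0423]
eef_rot: [3.14, 0.001, 1.679]
force: [-0.4, 0.2, 0.1]
grip_width: 0.0459
grip_force: 30.0
```

Emit:
send_rows:
  rows:
    - {"dx": 0, "dy": 0, "dz": 0, "roll": 0, "jaw": -0.1}
    - {"dx": 0, "dy": 0, "dz": 0, "roll": 0, "jaw": -0.4}
    - {"dx": 0, "dy": 0, "dz": 0, "roll": 0, "jaw": -0.4}
    - {"dx": 0, "dy": 0, "dz": 0, "roll": 0, "jaw": -0.4}
    - {"dx": 0, "dy": 0, "dz": -10, "roll": 0, "jaw": -0.4}
    - {"dx": -10, "dy": 0, "dz": -35, "roll": 0, "jaw": -0.5}
    - {"dx": -20, "dy": 0, "dz": -35, "roll": 0, "jaw": -0.5}
    - {"dx": -10, "dy": 0, "dz": -30, "roll": 0, "jaw": -1}
    - {"dx": 0, "dy": 0, "dz": 0, "roll": 0, "jaw": -1}
    - {"dx": 0, "dy": 0, "dz": 0, "roll": 0, "jaw": -1}
    - {"dx": 0, "dy": 0, "dz": 0, "roll": 0, "jaw": -1}

```text
time_s: 28.88
ee_pos: [0.5255, -0.3015, 0.1509]
eef_rot: [-3.141, -0.001, 1.679]
force: [-0.0, -0.2, -0.8]
grip_width: 0.0926
grip_force: 0.0
```

```bash
python3 pile.py 45 w9
python3 - <<'E'
from h import *
d=np.load("w1.npz");c={k:d[k] for k in d.files}
c2=cam("wrist");w=cloud(c2);x,y,z=w[...,0],w[...,1],w[...,2]
m=(z>.06)&(z<.085)&(x>.41)&(x<.56)&(y>-.205)&(y<-.06)
pts=w[m][:,:2];v=np.linalg.svd(pts-pts.mean(0),full_matrices=False)[2][0];v*=np.sign(v[0]);print("gate dir",np.degrees(np.arctan2(v[1],v[0]))-6.2,"deg q; mean",pts.mean(0),m.sum())
t=cam("top");save("t2",t["frame"][120:300,180:480],2.5);go(480,-60,140)
E
```

```text
(array([ 521.6, -262.7]), array([45.7, 63.4]), 96.2) 0.0443
err feeder x,y -0.23981425881508506 -1.2815963175934166
gate dir 48.79990639780494 deg q; mean [ 0.45131293 -0.18061286] 1430
dx 244.8 dy -19.0 dz 10.2 roll None | at [ 525.5 -301.3  150.2] 96.2
```

View pics/w9.png

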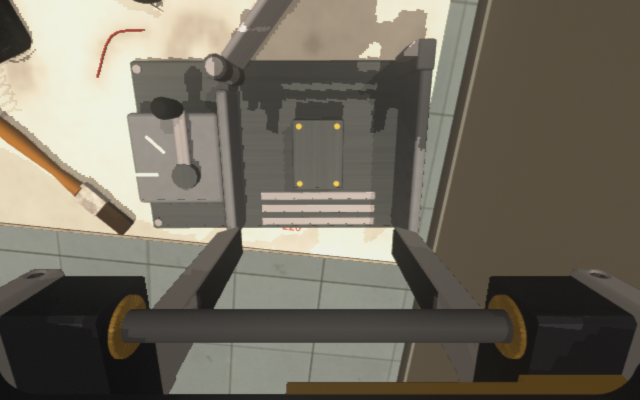

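View pics/t2.png

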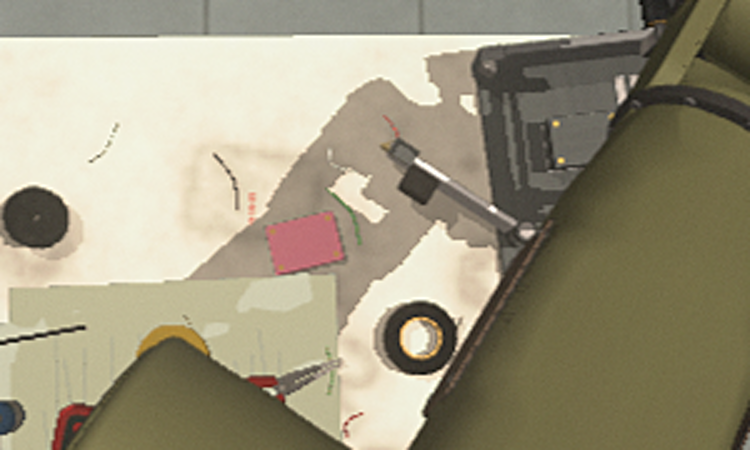

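The pile is square at (318,155) and the tape lies flat at (420,338). The gate buffer is at (418,184), the lever is still at stop, and no dark plates are left on the bench. Next is the gate.

Emit:
send_rows:
  rows:
    - {"dx": 38, "dy": -10.5, "dz": 0, "roll": 0, "jaw": 1}
    - {"dx": 38, "dy": -10.5, "dz": 0, "roll": 0, "jaw": 1}
    - {"dx": 38, "dy": -10.5, "dz": 0, "roll": 0, "jaw": 1}
    - {"dx": 38, "dy": -10.5, "dz": 0, "roll": 0, "jaw": 1}
    - {"dx": 38, "dy": -10.5, "dz": 0, "roll": 0, "jaw": 1}
    - {"dx": 38, "dy": -10.5, "dz": 0, "roll": 0, "jaw": 1}
    - {"dx": 0, "dy": 0, "dz": 0, "roll": -7, "jaw": 1}
    - {"dx": 0, "dy": 0, "dz": 0, "roll": -7, "jaw": 1}
    - {"dx": 0, "dy": 0, "dz": 0, "roll": -7, "jaw": 1}
    - {"dx": 0, "dy": 0, "dz": 0, "roll": -7, "jaw": 1}
    - {"dx": 0, "dy": 0, "dz": 0, "roll": -7, "jaw": 1}
    - {"dx": 0, "dy": 0, "dz": 0, "roll": -7, "jaw": 1}

```text
time_s: 30.03
ee_pos: [0.4382, -0.0817, 0.1507]
eef_rot: [-3.141, -0.001, 2.419]
force: [-0.9, -0.2, -0.4]
grip_width: 0.0176
grip_force: 0.0
```

Emit:
send_rows:
  rows:
    - {"dx": 0, "dy": 0, "dz": 0, "roll": -7, "jaw": 1}
    - {"dx": 0, "dy": 0, "dz": 0, "roll": -1, "jaw": 1}
    - {"dx": 0, "dy": 0, "dz": 0, "roll": 0, "jaw": 1}
    - {"dx": 0, "dy": 0, "dz": 0, "roll": 0, "jaw": 1}
    - {"dx": 0, "dy": 0, "dz": 0, "roll": 0, "jaw": 1}

```text
time_s: 30.45
ee_pos: [0.4385, -0.082, 0.1512]
eef_rot: [-3.141, -0.0, 2.549]
force: [-0.3, 0.2, 0.2]
grip_width: 0.0004
grip_force: 0.0
```

```bash
cat > g.py <<'E'
from h import *
c=cam("wrist");w=cloud(c);x,y,z=w[...,0],w[...,1],w[...,2]
a=np.radians(6.2);fx=(x-.5217)*np.cos(a)+(y+.2614)*np.sin(a);fy=-(x-.5217)*np.sin(a)+(y+.2614)*np.cos(a)
m=(z>.06)&(z<.085)&(fx>-.1)&(fx<.09)&(fy>.08)&(fy<.24)
p=np.c_[fx[m],fy[m]]*1e3;print(m.sum())
r=cv2.minAreaRect(p.astype(np.float32));print("rect",r)
th=np.degrees(np.arctan2(p[:,1]-70,p[:,0]+78));print("q about hinge median",np.median(th))
t=cam("top");print("buffer world",ray(t,[347.1,193.7],.069)*1e3)
go(438.2,-81,35,146.2)
save("w10",c["frame"])
E
python3 g.py
```

```text
1148
rect ((-2.4760818481445312, 132.67398071289062), (105.25227355957031, 142.1456298828125), 89.97044372558594)
q about hinge median 52.39050781294169
buffer world [[ 477.7248644  -108.88627985   69.        ]]
dx 0.9 dy 0.6 dz 116.2 roll -0.1 | at [438.6 -82.  151.2] 146.1
```

View pics/w10.png

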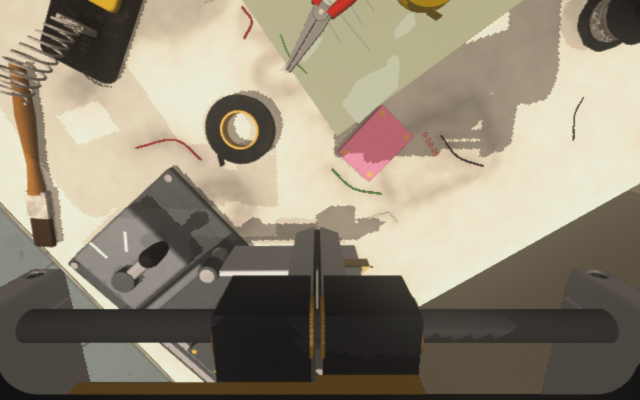

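Emit:
send_rows:
  rows:
    - {"dx": 0, "dy": 0, "dz": 35, "roll": 0, "jaw": 1}
    - {"dx": 0, "dy": 0, "dz": 38, "roll": 0, "jaw": 1}
    - {"dx": 0, "dy": 0, "dz": 25, "roll": 0, "jaw": 1}
    - {"dx": 0, "dy": 0, "dz": 13, "roll": 0, "jaw": 1}
    - {"dx": 0, "dy": 0, "dz": 5, "roll": 0, "jaw": 1}
    - {"dx": -11, "dy": 0, "dz": 0, "roll": 0, "jaw": 1}
    - {"dx": -11, "dy": 0, "dz": 0, "roll": 0, "jaw": 1}
    - {"dx": 0, "dy": 0, "dz": 0, "roll": 0, "jaw": 1}

```text
time_s: 31.22
ee_pos: [0.4584, -0.0951, 0.0361]
eef_rot: [3.141, 0.002, 2.551]
force: [0.5, 0.0, -0.4]
grip_width: 0.0005
grip_force: 0.0
```

Emit:
send_rows:
  rows:
    - {"dx": -7, "dy": 2.2, "dz": 0, "roll": 4, "jaw": 1}
    - {"dx": -7, "dy": 2.2, "dz": 0, "roll": 4, "jaw": 1}
    - {"dx": -7, "dy": 2.2, "dz": 0, "roll": 4, "jaw": 1}
    - {"dx": -7, "dy": 2.2, "dz": 0, "roll": 4, "jaw": 1}
    - {"dx": -7, "dy": 2.2, "dz": 0, "roll": 4, "jaw": 1}
    - {"dx": -7, "dy": 2.2, "dz": 0, "roll": 4, "jaw": 1}
    - {"dx": -7, "dy": 2.2, "dz": 0, "roll": 4, "jaw": 1}
    - {"dx": -7, "dy": 2.2, "dz": 0, "roll": 4, "jaw": 1}
    - {"dx": -7, "dy": 2.2, "dz": 0, "roll": 4, "jaw": 1}
    - {"dx": 0, "dy": 0, "dz": 0, "roll": 0, "jaw": 1}
    - {"dx": 0, "dy": 0, "dz": 0, "roll": 0, "jaw": 1}

```text
time_s: 32.13
ee_pos: [0.5116, -0.1289, 0.0357]
eef_rot: [3.141, 0.0, 1.925]
force: [-0.5, -0.0, 0.6]
grip_width: 0.0006
grip_force: 0.0
```

```bash
cat > rel.py <<'E'
from h import *
o=get_obs();p=np.array(o["ee_pos"])[:2]*1e3-[521.7,-261.4];a=np.radians(6.2)
print("feeder",p[0]*np.cos(a)+p[1]*np.sin(a),-p[0]*np.sin(a)+p[1]*np.cos(a),"yaw rel",np.degrees(o["eef_rot"][2])-96.2,"F",np.round(o["force"],1))
E
python3 rel.py
```

```text
feeder 4.291926942620659 132.77888502186292 yaw rel 14.103767427868178 F [-0.5 -0.   0.6]
```

Emit:
send_rows:
  rows:
    - {"dx": -7, "dy": 2.2, "dz": 0, "roll": 4, "jaw": 1}
    - {"dx": -7, "dy": 2.2, "dz": 0, "roll": 4, "jaw": 1}
    - {"dx": -7, "dy": 2.2, "dz": 0, "roll": 4, "jaw": 1}
    - {"dx": -4, "dy": 1.1, "dz": 0, "roll": 2, "jaw": 1}
    - {"dx": 0, "dy": 0, "dz": 0, "roll": 0, "jaw": 1}
    - {"dx": 0, "dy": 0, "dz": 0, "roll": 0, "jaw": 1}

```text
time_s: 32.63
ee_pos: [0.5254, -0.1507, 0.0355]
eef_rot: [3.142, -0.0, 1.682]
force: [0.0, 1.7, 1.0]
grip_width: 0.0006
grip_force: 0.4
```

```bash
python3 rel.py
```

```text
feeder 15.620238433093107 109.63384712272823 yaw rel 0.1466048523653285 F [0.  1.7 1. ]
```

Emit:
send_rows:
  rows:
    - {"dx": -2, "dy": 0, "dz": 0, "roll": 0, "jaw": 1}
    - {"dx": -1, "dy": 0, "dz": 0, "roll": 0, "jaw": 1}
    - {"dx": -1, "dy": 0, "dz": 0, "roll": 0, "jaw": 1}
    - {"dx": 0, "dy": 0, "dz": 0, "roll": 0, "jaw": 1}
    - {"dx": 0, "dy": 0, "dz": 0, "roll": 0, "jaw": 1}

```text
time_s: 33.05
ee_pos: [0.5259, -0.1552, 0.0353]
eef_rot: [-3.141, 0.0, 1.679]
force: [-0.3, -0.7, 0.3]
grip_width: 0.0006
grip_force: 0.0
```

```bash
python3 rel.py
```

```text
feeder 15.687850823592976 105.08994475993497 yaw rel 0.0256022045972486 F [-0.3 -0.7  0.3]
```

Emit:
send_rows:
  rows:
    - {"dx": -1, "dy": 0, "dz": 0, "roll": 0, "jaw": 1}
    - {"dx": -1, "dy": 0, "dz": 0, "roll": 0, "jaw": 1}
    - {"dx": -1, "dy": 0, "dz": 0, "roll": 0, "jaw": 1}
    - {"dx": 0, "dy": 0, "dz": 0, "roll": 0, "jaw": 1}

```text
time_s: 33.38
ee_pos: [0.5259, -0.1555, 0.0353]
eef_rot: [-3.14, -0.004, 1.68]
force: [-4.2, 22.3, 8.7]
grip_width: 0.0005
grip_force: 11.2
```

Emit:
send_rows:
  rows:
    - {"dx": -1, "dy": 0, "dz": 0, "roll": 0, "jaw": 1}
    - {"dx": -1, "dy": 0, "dz": 0, "roll": 0, "jaw": 1}
    - {"dx": 0, "dy": 0, "dz": 0, "roll": 0, "jaw": 1}

```text
time_s: 33.63
ee_pos: [0.5259, -0.1556, 0.0353]
eef_rot: [-3.139, -0.007, 1.68]
force: [-5.2, 37.6, 13.1]
grip_width: 0.0003
grip_force: 18.6
```

```bash
python3 rel.py
```

```text
feeder 15.608101054483953 104.73140491460485 yaw rel 0.07016465966211172 F [-5.2 37.6 13.1]
```

Emit:
send_rows:
  rows:
    - {"dx": 5, "dy": 0, "dz": 0, "roll": 0, "jaw": 1}
    - {"dx": 15, "dy": 0, "dz": 0, "roll": 0, "jaw": 1}
    - {"dx": 30, "dy": 0, "dz": 0, "roll": 0, "jaw": 1}
    - {"dx": 0, "dy": 0, "dz": -38, "roll": 0, "jaw": 1}
    - {"dx": 0, "dy": 0, "dz": -38, "roll": 0, "jaw": 1}
    - {"dx": 0, "dy": 0, "dz": -38, "roll": 0, "jaw": 1}
    - {"dx": -38, "dy": 0, "dz": -5, "roll": 0, "jaw": 1}
    - {"dx": -38, "dy": 0, "dz": 0, "roll": 0, "jaw": 1}
    - {"dx": -38, "dy": 0, "dz": 0, "roll": 0, "jaw": 1}
    - {"dx": -38, "dy": 0, "dz": 0, "roll": 0, "jaw": 1}
    - {"dx": -38, "dy": 0, "dz": 0, "roll": 0, "jaw": 1}
    - {"dx": 0, "dy": 0, "dz": 0, "roll": 0, "jaw": 1}

```text
time_s: 34.63
ee_pos: [0.5412, -0.3043, 0.1537]
eef_rot: [-3.141, 0.001, 1.675]
force: [0.0, -0.4, -0.9]
grip_width: 0.0004
grip_force: 0.0
```

Emit:
send_rows:
  rows:
    - {"dx": 0, "dy": 0, "dz": 0, "roll": 0, "jaw": 1}
    - {"dx": 0, "dy": 0, "dz": 0, "roll": 0, "jaw": 1}

```text
time_s: 34.8
ee_pos: [0.5416, -0.2985, 0.154]
eef_rot: [-3.141, -0.0, 1.679]
force: [-0.3, 0.7, 0.3]
grip_width: 0.0004
grip_force: 0.0
```

```bash
python3 pile.py 45 w11
python3 - <<'E'
from h import *
c=cam("wrist");w=cloud(c);x,y,z=w[...,0],w[...,1],w[...,2]
a=np.radians(6.2);fx=((x-.5217)*np.cos(a)+(y+.2614)*np.sin(a))*1e3;fy=(-(x-.5217)*np.sin(a)+(y+.2614)*np.cos(a))*1e3
for lo,hi in((-60,-30),(-30,0),(0,5),(40,55)):
    m=(z>.069)&(z<.08)&(fx>lo)&(fx<hi)&(fy>45)&(fy<120);print(lo,m.sum(),np.median(fy[m]),fy[m].min(),fy[m].max())
m=(z>.072)&(z<.086)&(fx<-85)&(fx>-200);print("knob feeder",np.mean(fx[m]),np.mean(fy[m]),m.sum())
go(396,-234,150,96.2)
E
```

```text
(array([ 521.6, -262.7]), array([45.4, 62.4]), 96.2) 0.0444
err feeder x,y -0.23981425881508506 -1.2815963175934166
-60 348 69.13571288178476 66.35870229562791 72.37129448122391
-30 349 69.14770051635037 66.4126991649968 72.42508832788184
0 54 69.0724955953649 66.46909124768185 72.24879503380745
40 449 69.49500526589767 61.5507129840247 77.47987693684945
knob feeder -118.27116424280264 41.50978086418078 437
dx 79.5 dy -138.0 dz 4.4 roll 0.1 | at [ 541.9 -297.9  154.4] 96.3
```

View pics/w11.png

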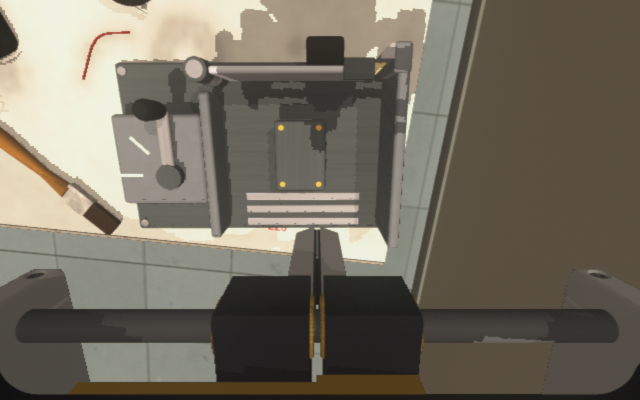

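Gate shut: its panel runs along (200,70)–(400,70), parallel to the walls, and the pile is intact. Next I turn the lever back to the middle mark.

Emit:
send_rows:
  rows:
    - {"dx": 19.9, "dy": -34.8, "dz": 0, "roll": 0, "jaw": 0.3}
    - {"dx": 19.9, "dy": -34.8, "dz": 0, "roll": 0, "jaw": 0.3}
    - {"dx": 19.9, "dy": -34.8, "dz": 0, "roll": 0, "jaw": 0.3}
    - {"dx": 19.9, "dy": -34.6, "dz": 0, "roll": 0, "jaw": 0.3}
    - {"dx": 0, "dy": 0, "dz": 0, "roll": -5.7, "jaw": 0.3}
    - {"dx": 0, "dy": 0, "dz": 0, "roll": -5.7, "jaw": 0.3}
    - {"dx": 0, "dy": 0, "dz": 0, "roll": -5.7, "jaw": 0.3}
    - {"dx": 0, "dy": 0, "dz": 0, "roll": -5.7, "jaw": 0.3}
    - {"dx": 0, "dy": 0, "dz": 20, "roll": 0, "jaw": 0.3}
    - {"dx": 0, "dy": 0, "dz": 20, "roll": 0, "jaw": 0.3}
    - {"dx": 0, "dy": 0, "dz": 10, "roll": 0, "jaw": 0.3}
    - {"dx": 0, "dy": 0, "dz": 0, "roll": 0, "jaw": 0.3}

```text
time_s: 35.9
ee_pos: [0.3942, -0.2339, 0.1028]
eef_rot: [-3.14, -0.003, 2.078]
force: [-0.4, -0.1, 0.2]
grip_width: 0.0331
grip_force: 0.0
```

```bash
python3 -c "
from h import *
o=get_obs();print(o['grip_width']);go(395.3,-234,54.5,119)"
```

```text
0.0331180120865264
dx -0.6 dy 0.9 dz 48.3 roll 0.1 | at [ 394.2 -233.9  102.8] 119.1
```

Emit:
send_rows:
  rows:
    - {"dx": 0, "dy": 0.8, "dz": 15, "roll": 0, "jaw": 0.3}
    - {"dx": 0, "dy": 0, "dz": 15, "roll": 0, "jaw": 0.3}
    - {"dx": 0, "dy": 0, "dz": 12, "roll": 0, "jaw": 0.3}
    - {"dx": 0, "dy": 0, "dz": 7, "roll": 0, "jaw": 0.3}
    - {"dx": 0, "dy": 0, "dz": 0, "roll": 0, "jaw": 0.3}
    - {"dx": 0, "dy": 0, "dz": 0, "roll": 0, "jaw": 1}
    - {"dx": 0, "dy": 0, "dz": 0, "roll": 0, "jaw": 1}
    - {"dx": 0, "dy": 0, "dz": 0, "roll": 0, "jaw": 1}
    - {"dx": 0, "dy": 0, "dz": 0, "roll": 0, "jaw": 1}
    - {"dx": 0, "dy": 0, "dz": 0, "roll": 0, "jaw": 1}
  force: 10

```text
time_s: 36.73
ee_pos: [0.3957, -0.2352, 0.0561]
eef_rot: [-3.141, 0.001, 2.077]
force: [-4.6, -1.4, 7.4]
grip_width: 0.0167
grip_force: 10.0
```

```bash
python3 -c "
from h import *
o=get_obs();print(o['grip_width'],o['grip_force'],o['force']);go(355.7,-256.4,54.5,119)"
```

```text
0.016745985213771 10.00054009607993 [-4.6228414  -1.37190098  7.3828659 ]
dx 0.8 dy -45.3 dz 1.6 roll 0.0 | at [ 395.7 -235.2   56.1] 119.0
```

Emit:
send_rows:
  rows:
    - {"dx": 2, "dy": -5.5, "dz": 0, "roll": 0, "jaw": 1}
    - {"dx": 1.4, "dy": -5.6, "dz": 0, "roll": 0, "jaw": 1}
    - {"dx": 0.9, "dy": -5.8, "dz": 0, "roll": 0, "jaw": 1}
    - {"dx": 0.3, "dy": -5.9, "dz": 0, "roll": 0, "jaw": 1}
    - {"dx": -0.3, "dy": -5.9, "dz": 0, "roll": 0, "jaw": 1}
    - {"dx": -0.9, "dy": -5.8, "dz": 0, "roll": 0, "jaw": 1}
    - {"dx": -1.2, "dy": -5.6, "dz": 0, "roll": 0, "jaw": 1}
    - {"dx": -1.5, "dy": -5.5, "dz": 0, "roll": 0, "jaw": 1}
    - {"dx": 0, "dy": 0, "dz": 0, "roll": 0, "jaw": 1}
    - {"dx": 0, "dy": 0, "dz": 0, "roll": 0, "jaw": 1}
    - {"dx": 0, "dy": 0, "dz": 0, "roll": 0, "jaw": 1}

```text
time_s: 37.65
ee_pos: [0.3552, -0.2564, 0.0553]
eef_rot: [-3.141, -0.0, 2.077]
force: [-3.3, 0.7, 4.8]
grip_width: 0.0165
grip_force: 10.0
```

```bash
python3 -c "
from h import *
go(355.7,-256.4,54.5,119)"
```

```text
dx -0.3 dy 0.4 dz 0.8 roll -0.0 | at [ 355.2 -256.4   55.3] 119.0
```

Emit:
send_rows:
  rows:
    - {"dx": 0, "dy": 0, "dz": 0, "roll": 0, "jaw": 0.3}
    - {"dx": 0, "dy": 0, "dz": 0, "roll": 0, "jaw": 0.3}
    - {"dx": 0, "dy": 0, "dz": 0, "roll": 0, "jaw": 0.3}
    - {"dx": 0, "dy": 0, "dz": 0, "roll": 0, "jaw": 0.3}
    - {"dx": 0, "dy": 0, "dz": -15, "roll": 0, "jaw": 0.3}
    - {"dx": 0, "dy": 0, "dz": -30, "roll": 0, "jaw": 0.3}
    - {"dx": 0, "dy": 0, "dz": -35, "roll": 0, "jaw": 0.3}
    - {"dx": -20, "dy": 0, "dz": -30, "roll": 0, "jaw": 0.3}
    - {"dx": -20, "dy": 0, "dz": 0, "roll": 0, "jaw": 0.3}
    - {"dx": 0, "dy": 0, "dz": 0, "roll": 0, "jaw": 0.3}
    - {"dx": 0, "dy": 0, "dz": 0, "roll": 0, "jaw": 0.3}
    - {"dx": 0, "dy": 0, "dz": 0, "roll": 0, "jaw": 0.3}

```text
time_s: 38.65
ee_pos: [0.3743, -0.2906, 0.1645]
eef_rot: [-3.141, -0.002, 2.077]
force: [-0.2, 0.3, -0.8]
grip_width: 0.0329
grip_force: 0.0
```

Run:
```python
from h import *
c=cam("wrist");w=cloud(c);x,y,z=w[...,0],w[...,1],w[...,2]
m=(z>.074)&(z<.086)&(x<.415)&(x>.33)&(y<-.21)&(y>-.31);k=np.array([np.mean(x[m]),np.mean(y[m])])*1e3
m2=(z>.0435)&(z<.05)&(np.hypot(x-.4025,y+.294)<.02);p=np.array([np.mean(x[m2]),np.mean(y[m2])])*1e3
print(k,p,m.sum(),m2.sum(),"q",[np.radians(np.degrees(np.arctan2(*(k-b)[::-1]))-96.2) for b in(p,np.array([402.5,-294]))])
a=np.radians(6.2);fx=((x-.5217)*np.cos(a)+(y+.2614)*np.sin(a))*1e3;fy=(-(x-.5217)*np.sin(a)+(y+.2614)*np.cos(a))*1e3
for lo,hi in((-60,-30),(-30,0),(40,55)):
    g=(z>.069)&(z<.08)&(fx>lo)&(fx<hi)&(fy>45)&(fy<120);print(lo,g.sum(),np.median(fy[g]))
save("w12",c["frame"][:280,100:500],2)
```

```text
[ 354.68264039 -256.9843096 ] [ 399.06446752 -293.19715406] 301 523 q [np.float64(0.7782016097037705), np.float64(0.803834809129895)]
-60 242 69.1157320562117
-30 234 69.13743863211857
40 298 69.42305016550056
```

View pics/w12.png

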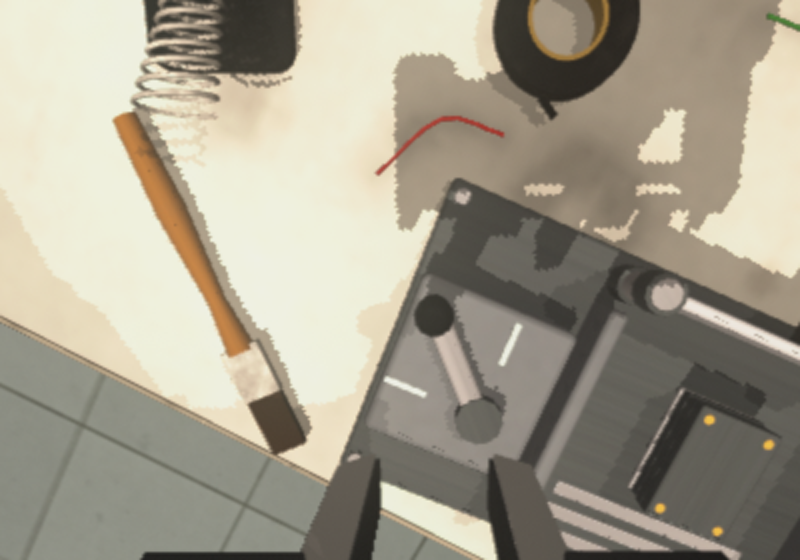

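The lever covers the middle mark (knob (435,315), pivot (478,420)), so q ≈ 0.79. The gate is shut, the pile is intact, and the gripper is clear of everything.

```bash
python3 -c "
from station import *
print(hand_in())"
```

```text
the job is handed in; nothing more can be done
None
```

I handed the job in at about 39 s. The lever went to stop, the tape is flat on the bench about 23 cm from the platen, all three plates are piled within about 1.5 mm of its centre, the gate is shut, and the lever is at the middle mark (about 0.79 rad). I judged the latch from the gate holding shut after I backed off, and `hand_in()` returned no verdict.

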